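# Pack the squat jar in the transit carrier

### The job

Lift the squat amber jar (the shortest of the three vessels) out of the sloping steel bin under the lamp strip, and stand it upright in the carrier's free bay, the one with the cork disc. Then swing the carrier's keeper bar fully shut until it clicks into its catch, with the jar let go inside. Leave all the other vessels and things standing where they are.

Things in the scene. Friction and masses are not known exactly. Their poses are not given: they have to be found in the camera images.
- jar: squat amber glass jar, flat white lid, ~0.12 kg: glass 40 dia x 50 high, lid 38 dia x 14, 64 high in all. Origin: centre of underside; z: axis towards the lid. Starts on the bin's sloping floor against its front wall, leaning 30 degrees from vertical to the bin's front. Grip the glass 46 above the underside, tool tilted like the jar, fingers closing along the bin's y; lift along the jar's axis
- bin: fixed steel bin on a foot. Origin on the table under its middle; z up, x away from its front, y along its row of 3 vessels (72 apart, any order). Its floor slopes 30 degrees down to the front, 56 x 220 inside, middle at z 50; walls square to it, 30 high, back 25. A lamp strip (lamp) above bars a vertical gripper: go in and out from the front, tilted 20 to 45 degrees
- dropper: amber bottle with a narrow white dropper bulb, 40 dia, glass 52 high to the shoulder, 102 high in all; stands in the bin, tilted like the jar. Origin at the underside. To be left there
- tall_bottle: tall amber bottle with narrow white cap, 40 dia to 78 high, 106 high in all; stands in the bin, tilted like the jar. Origin at the underside. To be left there
- carrier: fixed aluminium carrier, 100 x 262, floor 6 thick. Origin on the table; z up, x away from its open front, y along its 3 bays at y -67, 0, 67 (x 0), each 62 to 64 wide; partitions 4 thick, tops at z 30; back wall's face at x 35, top at z 48. The keeper bar closes the front: hinge post at y 117, block with spring-ball catch at y -117, x -47, top at z 32
- pad: fixed cork disc, 48 dia, 2 thick, in the middle of the one free bay; origin at the centre of its underside, 6 above the table, so that the jar stands with its underside 8 above the table. Its axes mean nothing
- vial_a: small amber bottle with white cap, 36 dia, 78 high, standing in a bay of the carrier; origin at the underside. To be left there
- vial_b: small amber bottle with white cap, 36 dia, 92 high, standing in a bay of the carrier; origin at the underside. To be left there
- keeper (a joint): keeper's vertical hinge, rad: 0 = shut, bar along the carrier's -y across the bays; positive = open to the front (shutting is anticlockwise from above). Starts 0.7 to 1.25; stops at 0 and 1.6. Stays where left; over the last 0.06 rad its end rides over the spring ball (about 2 N at the knob), clicks in and is held within 0.02 of 0
- keeper_hinge (a point): point on the hinge axis at bar height: in the carrier frame x -38, y +117, 45 above the table. The bar is a 10 dia steel rod, 244 long from here, at this height
- keeper_knob (a point): grip point on the keeper's upright black knob (12 dia, from 48 to 88 above the table), 70 above the table, 126 from the hinge axis; with the bar shut at x -15, y -125 from the hinge in the carrier's axes. Pinch it from above, fingers in any direction; it can turn in the grip
- burner: loose spirit burner, glass, 72 dia, 88 high, origin at the underside; bystander
- dish: loose covered culture dish, 92 dia, 17 high, origin at the underside; bystander
- cylinder: loose measuring cylinder, 190 high, foot 70 dia, origin at the underside; bystander
- beaker: loose glass beaker, 60 dia, 75 high, origin at the underside; bystander
- brush: loose flat brush, 160 long, lying on the table along its x, handle to -x; bystander
- stopper: loose rubber stopper, 34 dia, 28 high, origin at the underside; bystander
- lamp (a point): middle of the aluminium lamp strip over the bin: 24 wide (x), 14 thick, 266 long along the bin's y; at x -12, y 0, z 212 from the bin's origin (underside at 205). It hangs on two 10 dia rods that rise at x 60, y +-128 and bend forward at z 215
There are look-alikes about, which are no part of the job. Leave any red look-alike of the jar alone.

How it is judged:
On the way, in this order (a step that is already met when the one before it is completed fails the run):
1. the jar is lifted clear out of the bin (z of jar in the frame of bin above 0.075 m and value of joint keeper above 0.3 rad), for 0.1 s.
2. the jar stands upright on the cork disc in the free bay, let go, the keeper still open (horizontal distance between jar and pad below 0.018 m and height (world z) of jar below 0.012 m and angle between jar's own z axis and vertical below 0.1 rad and contact force between the fingers and jar below 0.1 N and value of joint keeper above 0.15 rad), for 0.2 s.
At the end, for the whole second after the job is handed in: the jar stands upright (within 6 degrees) and at rest in the free bay, its middle within 18 mm of the cork disc's and its underside less than 12 mm above the table, and the keeper bar is in its catch (within 0.025 rad of shut); everything is let go (horizontal distance between jar and pad below 0.018 m and height (world z) of jar below 0.012 m and angle between jar's own z axis and vertical below 0.1 rad and linear speed of jar below 0.02 m/s and value of joint keeper below 0.025 rad and contact force between the fingers and anything else below 0.1 N); the robot touches nothing.
It fails at once if a vessel left in the bin is shifted more than 20 mm or lifted or knocked from its lean (distance of any of dropper, tall_bottle from where it was at the start of the episode above 0.02 m or angle between any of dropper, tall_bottle's own z axis and vertical above 0.75 rad).
It fails at once if a bottle in the carrier is shifted more than 15 mm or tipped (distance of any of vial_a, vial_b from where it was at the start of the episode above 0.015 m or angle between any of vial_a, vial_b's own z axis and vertical above 0.3 rad).
It fails at once if something else on the table is pushed more than 30 mm (distance of any of burner, dish, cylinder, beaker, brush, stopper from where it was at the start of the episode above 0.03 m).
It also fails if it takes over 56 s, if anything falls off the work surface, if the arm or the gripper's body presses on something with over 40 N, if the wrist force passes 120 N, or if a joint passes its speed limit or range.

### The arm

A 6-joint arm with a two-finger parallel gripper is mounted at the origin on the work surface. World frame = base frame: x ahead of the robot, y to its left, z up, the work surface at z = 0. Lengths are in m, angles in rad, forces in N, time in s.
With the tool pointing down it reaches from about 0.325 to 0.9 m from the base axis. Payload 6.1 kg.
Tool frame: the origin (TCP) lies on the centre line of the jaws, within the pads' length; the fingertips stand 8 mm ahead of it and the grasp point (between the pads) lies 11 mm behind it; z points along the fingers, y is the line along which they close (so a half turn about z gives the same grasp; the last joint's range is limited). The gripper opens to 85 mm and grips with 20 to 120 N. Pads are 22 mm wide; open, the fingers measure 114 mm over their backs; the gripper's body (76 mm by 85 mm) begins 54 mm behind the grasp point. The pads swing forward as they close: fully open they stand 13 mm farther back than shut.
Start: joints at [-1.254, 0.22, 1.526, -0, 1.395, -0.126], TCP at [0.268, -0.565, 0.239] pointing down, gripper open.
Joint ranges: [-2.98, 2.98], [-0.91, 2.08], [0.09, 2.57], [-1.24, 4.39], [0.2, 2.65], [-2.68, 2.68]. Speed limits (rad/s): [2.57, 2.57, 3.01, 3.14, 3.14, 3.14].

### API

Orientations are given as a unit quaternion [x, y, z, w].
In Python, from bench import arm gives the robot as it stands. The module is installed in compiled form; this text tells all that it offers.
- The arm moves only by the tool send_rows, never from a script. Its argument "increments" is a list of rows, each an object of numbers: "dx", "dy", "dz": the shift along the tool's x, y, z as a fraction of full scale; "turn": the turn about the tool's z as a fraction of full scale; "fingers": the closure, from -1 (fully open) to 1 (shut). A call has exactly 10 rows; each row is the pose to reach, as a shift and turn from the pose commanded when the call began, along the tool's axes at that moment, turning the shorter way round; what a row does not reach only later rows make up. Full scale, the value 1, is 8 cm for a shift and pi rad for a turn. A row lasts 1/8 s, in which the tool goes at most 62.5 mm and 10.7 degrees, less where a joint would pass 70% of its speed; a pose out of reach is approached as far as the arm can. A call with a number of a shift or a turn outside -1 to 1 is refused whole. A call with a gripper value outside its range is refused whole. The fingers move at their own pace and stop on an object; "grip_force" is the grip in N (left out, the last holds). Time passes only in rows, so rows that repeat a pose let the fingers close, or fill a call up. It gives the time, the measured TCP pose, the force, the opening and the grip force at its end, in the units of the state.
- arm.get_obs(): the state, without advancing time (a new reading comes with each control period).
- arm.capture(name): name is "scene" or "side" or "wrist"; returns a dict with "color" (400x640x3 uint8, red, green, blue), "K" (3x3 intrinsics, pixels), "rvec" (rotation vector, rad) and "tvec" (3), from world to camera coordinates, as OpenCV has them. Camera axes: x right, y down, z forward; pixel columns grow to the right and rows downward; lengths in m; the calibration is good to about 2 mm. A picture is of the moment at which its call begins. There is no depth.
- arm.hand_in(): hands the job in; it is judged then, once.
Trained networks look in the newest picture that a camera, given by its name, has taken for a name from the list of things; names that differ only in an ending like _2 or _b are one class to them, and where a whole thing is asked for, a point or a joint stands for the part that bears it (a point fixed in the world has none). Each returns a list of dicts, best first, with "p" (0 to 1); they miss things now and then, are a little off and sometimes report something else, mostly with a low value. They report only what shows in the picture. A call takes as long as a camera call. They do not tell look-alikes from the thing itself.
- arm.find_in(camera, query): "position" ([x, y, z] in m, in the coordinates of the camera as it stood for that picture, good to about 4 mm: the middle of the surface that is visible of it).
The state is a dict: "t": time; "joint_pos": joint angles; "joint_vel": joint speeds; "joint_efforts": joint torques, N m; "eef_pos": TCP position; "orientation": TCP orientation; "wrist_force": force on the tool from outside, world axes, zero at the start; "ft_torque": the same for the moment, N m; "gripper_width": finger opening in m; "grip_force": force on a finger pad.
Only numpy, scipy, OpenCV 4.12 (cv2) and the standard library are available. Lean on these libraries where they do the work, as an engineer would, in place of code of your own. Each camera call takes 0.05 s, during which the arm holds its last target. There are 200 camera calls.

## Working session

There is one attempt and no reset: what is moved stays moved. The work goes in short steps, Python scripts to look and compute and a tool call to move; the robot and the scene stay as the last step left them, time stands still between calls to the robot, and variables do not carry over. Pictures are saved under pics/ and viewed, at most 10 in all, crops included, and the job is handed in when it is done.

Besides the shell and the picture viewer there is one more tool, called after "Request:" by a JSON object that holds its "method" and its "body", one argument or row to a line. send_rows: Moves the arm, as the interface text tells. Shift numbers are shares of 8 cm and turn numbers shares of pi rad, none past 1 either way. Its arguments: {"type":"object","properties":{"increments":{"type":"array","items":{"type":"object","properties":{"dx":{"type":"number","minimum":-1,"maximum":1},"dy":{"type":"number","minimum":-1,"maximum":1},"dz":{"type":"number","minimum":-1,"maximum":1},"turn":{"type":"number","minimum":-1,"maximum":1},"fingers":{"type":"number"}}}},"grip_force":{"type":"number"}},"required":["increments"]}

```bash
mkdir -p pics
cat > h.py <<'E'
import numpy as np, cv2
from bench import arm
from scipy.spatial.transform import Rotation as R
def cap(n):
    c=arm.capture(n); c['R']=R.from_rotvec(np.ravel(c['rvec'])).as_matrix(); c['t']=np.ravel(c['tvec']); return c
def toworld(c,p): return c['R'].T@(np.array(p)-c['t'])
def proj(c,p):
    q=c['R']@np.array(p)+c['t']; q=c['K']@q; return q[:2]/q[2]
def ray(c,uv,z):
    d=c['R'].T@np.linalg.inv(c['K'])@np.array([uv[0],uv[1],1.]); o=-c['R'].T@c['t']
    return o+d*(z-o[2])/d[2]
def save(c,n,box=None,s=1):
    im=c['color'][:,:,::-1]
    if box: im=im[box[1]:box[3],box[0]:box[2]]
    cv2.imwrite('pics/'+n,cv2.resize(im,None,fx=s,fy=s,interpolation=cv2.INTER_CUBIC))
E
python3 - <<'E'
from h import *
for n in ['scene','side']:
    c=cap(n); save(c,n+'0.png')
    for q in ['jar','bin','dropper','tall_bottle','carrier','pad','vial_a','keeper','keeper_knob','burner','dish','cylinder','beaker','brush','stopper']:
        for d in arm.find_in(n,q)[:4]:
            w=toworld(c,d['position']); print(n,q,round(d['p'],2),w.round(3),proj(c,w).round())
E
```

```text
scene jar 0.61 [0.531 0.414 0.034] [372. 160.]
scene jar 0.57 [0.531 0.257 0.077] [354. 169.]
scene bin 0.59 [0.581 0.142 0.061] [353. 195.]
scene dropper 0.7 [0.54  0.189 0.087] [348. 177.]
scene dropper 0.5 [ 0.609 -0.16   0.047] [312. 258.]
scene tall_bottle 0.89 [0.547 0.111 0.103] [339. 185.]
scene carrier 0.61 [0.757 0.008 0.061] [389. 237.]
scene carrier 0.57 [ 0.596 -0.165  0.014] [307. 266.]
scene pad 0.65 [ 0.406 -0.299  0.05 ] [217. 261.]
scene pad 0.39 [ 0.595 -0.081  0.007] [321. 250.]
scene vial_a 0.8 [ 0.618 -0.227  0.059] [301. 271.]
scene vial_a 0.71 [ 0.607 -0.165  0.05 ] [310. 258.]
scene keeper 0.68 [ 0.445 -0.077  0.043] [277. 222.]
scene keeper_knob 0.55 [ 0.444 -0.073  0.047] [278. 220.]
scene keeper_knob 0.45 [ 0.602 -0.165  0.016] [309. 266.]
scene burner 0.84 [0.391 0.243 0.036] [316. 170.]
scene burner 0.75 [ 0.6   -0.163  0.014] [308. 266.]
scene burner 0.7 [ 0.444 -0.077  0.045] [277. 222.]
scene dish 0.5 [0.421 0.071 0.004] [297. 205.]
scene dish 0.3 [0.547 0.11  0.1  ] [339. 186.]
scene cylinder 0.91 [0.754 0.01  0.061] [388. 236.]
scene beaker 0.91 [ 0
[... 398 characters left out ...]
 0.58  -0.111  0.01 ] [322. 218.]
side carrier 0.44 [ 0.602 -0.204  0.053] [336. 189.]
side vial_a 0.77 [ 0.601 -0.203  0.053] [336. 189.]
side keeper 0.95 [ 0.441 -0.07   0.048] [351. 239.]
side keeper 0.73 [0.749 0.035 0.086] [245. 201.]
side keeper_knob 0.9 [ 0.439 -0.07   0.05 ] [351. 240.]
side burner 0.93 [0.372 0.267 0.036] [285. 341.]
side burner 0.5 [ 0.44  -0.068  0.05 ] [351. 240.]
side cylinder 0.9 [0.746 0.032 0.086] [247. 200.]
side cylinder 0.45 [ 0.439 -0.069  0.048] [351. 240.]
side beaker 0.69 [ 0.403 -0.271  0.048] [402. 207.]
side brush 0.8 [ 0.552 -0.482  0.017] [398. 162.]
side brush 0.68 [ 0.6   -0.202  0.053] [336. 190.]
side brush 0.49 [0.375 0.265 0.035] [284. 339.]
```

View pics/scene0.png

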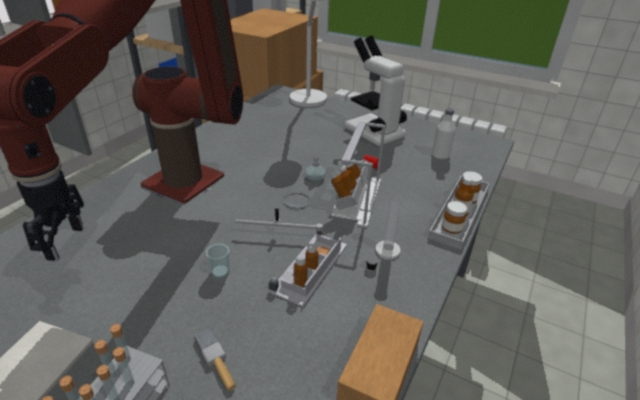

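View pics/side0.png

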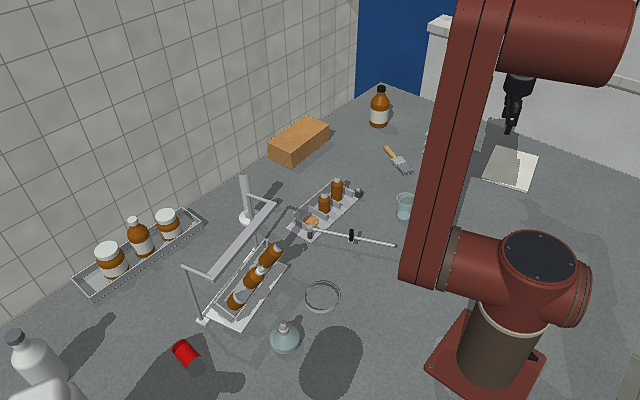

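Run:
```python
import cv2
a=cv2.imread('pics/side0.png')[165:345,180:410]; cv2.imwrite('pics/s1.png',cv2.resize(a,None,fx=3.3,fy=3.3,interpolation=cv2.INTER_CUBIC))
a=cv2.imread('pics/scene0.png')[145:305,225:405]; cv2.imwrite('pics/c1.png',cv2.resize(a,None,fx=3.7,fy=3.7,interpolation=cv2.INTER_CUBIC))
from h import *
for n in ['scene','side']:
    c=cap(n); print(n,(-c['R'].T@c['t']).round(3),c['K'][0,0])
```

```text
scene [ 1.029 -0.91   0.841] 441.40161448067903
side [-0.041  0.615  0.969] 446.0100166742849
```

View pics/s1.png

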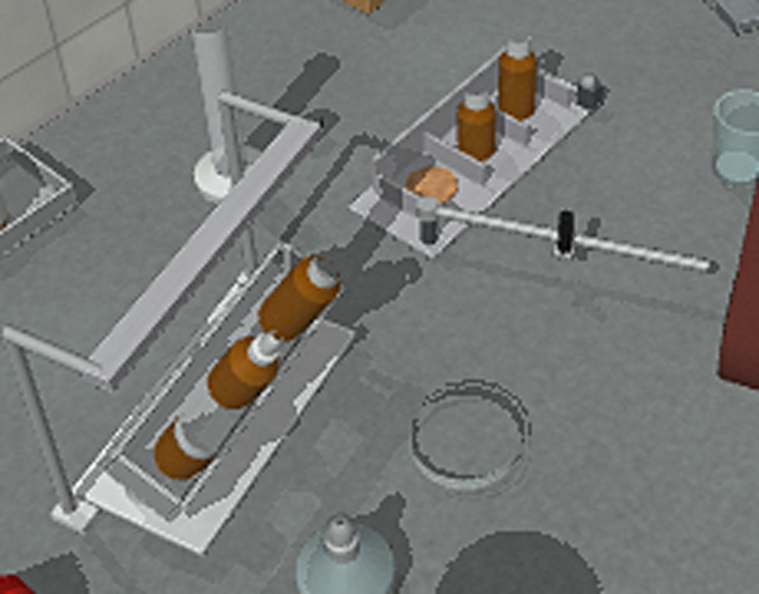

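View pics/c1.png

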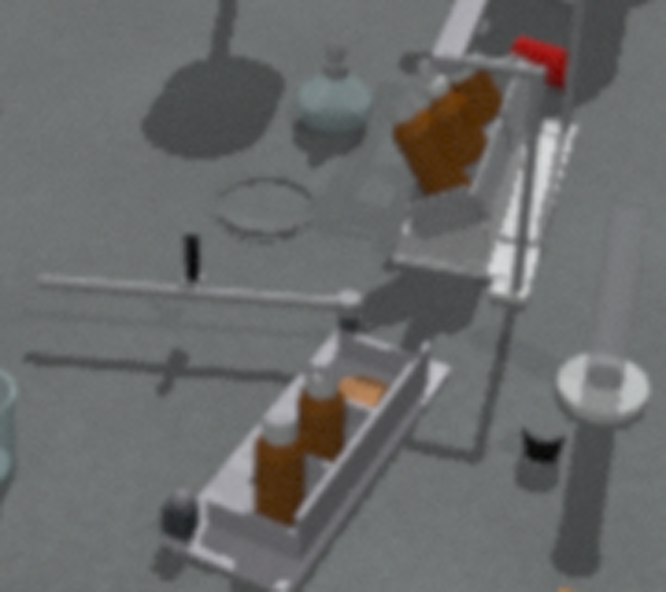

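```bash
cat > fit.py <<'E'
from h import *
from scipy.optimize import least_squares
S=cap('side'); C=cap('scene')
s=lambda x,y:(180+x/3.3,165+y/3.3); k=lambda x,y:(225+x/3.7,145+y/3.7)
def T(p,q): 
    c,n=np.cos(p[2]),np.sin(p[2]); return np.array([p[0]+c*q[0]-n*q[1],p[1]+n*q[0]+c*q[1],q[2]])
def kp(th,q):  # point rel to hinge
    c,n=np.cos(th),np.sin(th); return [-.038+c*q[0]+n*q[1],.117-n*q[0]+c*q[1],q[2]]
cobs=[(S,s(435,184),lambda p:[0,.067,.008]),(S,s(428,207),lambda p:[-.038,.117,.045]),(S,s(566,232),lambda p:kp(p[3],[-.015,-.125,.068])),
(S,s(712,267),lambda p:kp(p[3],[0,-.244,.045])),(S,s(590,85),lambda p:[-.047,-.117,.032]),
(C,k(348,300),lambda p:[-.038,.117,.045]),(C,k(192,258),lambda p:kp(p[3],[-.015,-.125,.068])),(C,k(40,280),lambda p:kp(p[3],[0,-.244,.045])),(C,k(180,497),lambda p:[-.047,-.117,.032])]
bobs=[(S,s(323,268),lambda p:[-.0599,-.072,.1378]),(S,s(271,345),lambda p:[-.0579,0,.1343]),(S,s(212,438),lambda p:[-.0389,.072,.1014]),
(S,s(103,368),lambda p:[-.012,.133,.212]),(S,s(310,122),lambda p:[-.012,-.133,.212]),(C,k(445,55),lambda p:[-.012,-.133,.212])]
def go(obs,p0):
    f=lambda p:np.concatenate([proj(c,T(p,m(p)))-uv for c,uv,m in obs])
    r=least_squares(f,p0,loss='soft_l1'); print(r.x.round(4)); print(f(r.x).reshape(-1,2).round(1).tolist()); return r.x
cp=go(cobs,[.6,-.13,0,.9]); bp=go(bobs,[.56,.21,.1])
print('pad',T(cp,[0,.067,.008]),'knob',T(cp,kp(cp[3],[-.015,-.125,.07])),'jar',T(bp,[-.0069,.072,.046]))
E
python3 fit.py
```

```text
[ 0.6009 -0.1475  0.0356  1.1763]
[[-0.9, 0.7], [0.1, 0.3], [0.2, -0.4], [-0.8, -0.7], [0.3, -0.8], [-0.0, -0.1], [-0.2, -1.2], [-0.1, -0.6], [-0.4, 0.4]]
[0.5515 0.2124 0.2732]
[[2.3, 0.1], [2.9, -1.7], [-0.6, -1.4], [-0.7, 6.4], [-1.0, 1.5], [0.0, 0.6]]
pad [ 0.59853135 -0.08052604  0.008     ] knob [ 0.4389056  -0.07040098  0.07      ] jar [0.52548008 0.2798922  0.046     ]
```

Run:
```python
from h import *
o=arm.get_obs(); print({k:np.round(v,4) for k,v in o.items()}); print(R.from_quat(o['orientation']).as_matrix().round(3))
S=cap('side');C=cap('scene');W=cap('wrist')
for uv in [(0,300),(150,205),(380,85),(75,290),(110,262),(145,245)]: print('side',uv,ray(S,uv,0).round(2))
for uv in [(385,330),(100,370),(60,330),(515,140),(390,395)]: print('scene',uv,ray(C,uv,0).round(2))
Rt=R.from_quat(o['orientation']).as_matrix()
print('cam in tool',Rt.T@((-W['R'].T@W['t'])-o['eef_pos']), '\n',(W['R']@Rt).round(3),W['K'][0,0])
```

```text
{'t': np.float64(1.8), 'joint_pos': array([-1.2541,  0.2204,  1.5265, -0.    ,  1.3947, -0.1261]), 'joint_vel': array([ 0.    ,  0.0012,  0.0024, -0.0005,  0.0002,  0.0011]), 'joint_efforts': array([ 1.00000e-04, -4.96833e+01, -3.89725e+01, -1.00000e-04,
        8.00000e-04,  0.00000e+00]), 'eef_pos': array([ 0.2678, -0.5647,  0.2393]), 'orientation': array([ 0.9756,  0.2196, -0.    , -0.    ]), 'wrist_force': array([ 0.1167,  0.7042, -0.1467]), 'ft_torque': array([-0.0359,  0.0678,  0.0247]), 'grip_force': np.float64(0.0), 'gripper_width': np.float64(0.0852)}
[[ 0.904  0.428 -0.   ]
 [ 0.428 -0.904  0.   ]
 [-0.    -0.    -1.   ]]
side (0, 300) [ 1.03  0.65 -0.  ]
side (150, 205) [1.04 0.19 0.  ]
side (380, 85) [ 0.93 -0.92  0.  ]
side (75, 290) [0.91 0.51 0.  ]
side (110, 262) [ 0.93  0.4  -0.  ]
side (145, 245) [0.91 0.3  0.  ]
scene (385, 330) [ 0.85 -0.24  0.  ]
scene (100, 370) [ 0.37 -0.65  0.  ]
scene (60, 330) [ 0.21 -0.62  0.  ]
scene (515, 140) [0.95 0.94 0.  ]
scene (390, 395) [ 0.92 -0.39  0.  ]
cam in tool [ 0.08567461  0.00095488 -0.13409517] 
 [[-0.001  1.     0.   ]
 [-0.944 -0.001 -0.329]
 [-0.329 -0.     0.944]] 336.0615161313826
```

Request:
{"method": "send_rows", "body": {
  "increments": [
    {"dx": 1,"dy": -1,"dz": -0.5,"turn": 0,"fingers": -1},
    {"dx": 1,"dy": -1,"dz": -0.5,"turn": 0,"fingers": -1},
    {"dx": 1,"dy": -1,"dz": -0.5,"turn": 0,"fingers": -1},
    {"dx": 1,"dy": -1,"dz": -0.5,"turn": 0,"fingers": -1},
    {"dx": 1,"dy": -1,"dz": -0.5,"turn": 0,"fingers": -1},
    {"dx": 1,"dy": -1,"dz": -0.5,"turn": 0,"fingers": -1},
    {"dx": 1,"dy": -1,"dz": -0.5,"turn": 0,"fingers": -1},
    {"dx": 1,"dy": -1,"dz": -0.5,"turn": 0,"fingers": -1},
    {"dx": 1,"dy": -1,"dz": -0.5,"turn": 0,"fingers": -1},
    {"dx": 1,"dy": -1,"dz": -0.5,"turn": 0,"fingers": -1}
  ]
}}

```text
t: 3.2
eef_pos: [0.3058, -0.4582, 0.2793]
orientation: [0.976, 0.22, -0.0, 0.0]
wrist_force: [-0.3, -1.2, -0.5]
gripper_width: 0.0853
grip_force: 0.0
```

Run:
```python
from h import *
o=arm.get_obs(); print({k:np.round(o[k],4) for k in ['t','joint_pos','eef_pos','orientation']})
```

```text
{'t': np.float64(3.2), 'joint_pos': array([-1.1254,  0.0186,  1.6718, -0.    ,  1.4511,  0.0025]), 'eef_pos': array([ 0.3058, -0.4582,  0.2793]), 'orientation': array([ 0.9756,  0.2196, -0.    ,  0.    ])}
```

Request:
{"method": "send_rows", "body": {
  "increments": [
    {"dx": 1,"dy": -0.8,"dz": -0.5,"turn": -0.5,"fingers": -1},
    {"dx": 1,"dy": -0.8,"dz": -0.5,"turn": -0.5,"fingers": -1},
    {"dx": 1,"dy": -0.8,"dz": -0.5,"turn": -0.5,"fingers": -1},
    {"dx": 1,"dy": -0.8,"dz": -0.5,"turn": -0.5,"fingers": -1},
    {"dx": 1,"dy": -0.8,"dz": -0.5,"turn": -0.5,"fingers": -1},
    {"dx": 1,"dy": -0.8,"dz": -0.5,"turn": -0.5,"fingers": -1},
    {"dx": 1,"dy": -0.8,"dz": -0.5,"turn": -0.5,"fingers": -1},
    {"dx": 1,"dy": -0.8,"dz": -0.5,"turn": -0.5,"fingers": -1},
    {"dx": 1,"dy": -0.8,"dz": -0.5,"turn": -0.5,"fingers": -1},
    {"dx": 1,"dy": -0.8,"dz": -0.5,"turn": -0.5,"fingers": -1}
  ]
}}

```text
t: 4.45
eef_pos: [0.3507, -0.366, 0.3194]
orientation: [0.535, 0.845, -0.0, 0.0]
wrist_force: [-0.9, -1.0, -0.3]
gripper_width: 0.0859
grip_force: 0.0
```

Run:
```python
from h import *
from scipy.optimize import least_squares
o=arm.get_obs(); print({k:np.round(o[k],4) for k in ['t','joint_pos','eef_pos','orientation']}); x=R.from_quat(o['orientation']).as_matrix()
print('x az',np.arctan2(x[1,0],x[0,0]))
P=[([-1.2541,.2204,1.5265,1.3947],[.2678,-.5647,.2393]),([-1.1254,.0186,1.6718,1.4511],[.3058,-.4582,.2793]),(o['joint_pos'][[0,1,2,4]],o['eef_pos'])]
def f(p):
    e=[]
    for q,x in P:
        r=np.sqrt(x[0]**2+x[1]**2-.0785**2)
        e+=[p[0]*np.sin(q[1])+p[1]*np.sin(q[1]+q[2])+p[2]-r, p[0]*np.cos(q[1])+p[1]*np.cos(q[1]+q[2])+p[3]-x[2]]
    return np.array(e)
r=least_squares(f,[.45,.45,0,.1]);print(r.x.round(4),f(r.x).round(4))
```

```text
{'t': np.float64(4.45), 'joint_pos': array([-0.9625, -0.108 ,  1.7202,  0.    ,  1.5293, -1.4046]), 'eef_pos': array([ 0.3507, -0.366 ,  0.3194]), 'orientation': array([ 5.348e-01,  8.450e-01, -0.000e+00,  1.000e-04])}
x az 2.012960700230283
[ 0.3905  0.5448 -0.002  -0.0462] [-0.0003  0.0001  0.0009 -0.0001 -0.0005  0.0001]
```

Request:
{"method": "send_rows", "body": {
  "increments": [
    {"dx": 0.9,"dy": 1,"dz": -0.7,"turn": -0.435,"fingers": -1},
    {"dx": 0.9,"dy": 1,"dz": -0.7,"turn": -0.435,"fingers": -1},
    {"dx": 0.9,"dy": 1,"dz": -0.7,"turn": -0.435,"fingers": -1},
    {"dx": 0.9,"dy": 1,"dz": -0.7,"turn": -0.435,"fingers": -1},
    {"dx": 0.9,"dy": 1,"dz": -0.7,"turn": -0.435,"fingers": -1},
    {"dx": 0.9,"dy": 1,"dz": -0.7,"turn": -0.435,"fingers": -1},
    {"dx": 0.9,"dy": 1,"dz": -0.7,"turn": -0.435,"fingers": -1},
    {"dx": 0.9,"dy": 1,"dz": -0.7,"turn": -0.435,"fingers": -1},
    {"dx": 0.9,"dy": 1,"dz": -0.7,"turn": -0.435,"fingers": -1},
    {"dx": 0.9,"dy": 1,"dz": -0.7,"turn": -0.435,"fingers": -1}
  ]
}}

```text
t: 5.7
eef_pos: [0.3921, -0.2667, 0.3753]
orientation: [-0.118, 0.993, -0.0, 0.0]
wrist_force: [-0.2, 0.7, -0.2]
gripper_width: 0.0854
grip_force: 0.0
```

Request:
{"method": "send_rows", "body": {
  "increments": [
    {"dx": -0.9,"dy": 1,"dz": -0.7,"turn": 0,"fingers": -1},
    {"dx": -0.9,"dy": 1,"dz": -0.7,"turn": 0,"fingers": -1},
    {"dx": -0.9,"dy": 1,"dz": -0.7,"turn": 0,"fingers": -1},
    {"dx": -0.9,"dy": 1,"dz": -0.7,"turn": 0,"fingers": -1},
    {"dx": -0.9,"dy": 1,"dz": -0.7,"turn": 0,"fingers": -1},
    {"dx": -0.9,"dy": 1,"dz": -0.7,"turn": 0,"fingers": -1},
    {"dx": -0.9,"dy": 1,"dz": -0.7,"turn": 0,"fingers": -1},
    {"dx": -0.9,"dy": 1,"dz": -0.7,"turn": 0,"fingers": -1},
    {"dx": -0.9,"dy": 1,"dz": -0.7,"turn": 0,"fingers": -1},
    {"dx": -0.9,"dy": 1,"dz": -0.7,"turn": 0,"fingers": -1}
  ]
}}

```text
t: 6.95
eef_pos: [0.4431, -0.172, 0.4313]
orientation: [-0.119, 0.993, -0.0, 0.0]
wrist_force: [-0.5, 0.0, 0.1]
gripper_width: 0.0853
grip_force: 0.0
```

Request:
{"method": "send_rows", "body": {
  "increments": [
    {"dx": -0.9,"dy": 1,"dz": -0.9,"turn": 0,"fingers": -1},
    {"dx": -0.9,"dy": 1,"dz": -0.9,"turn": 0,"fingers": -1},
    {"dx": -0.9,"dy": 1,"dz": -0.9,"turn": 0,"fingers": -1},
    {"dx": -0.9,"dy": 1,"dz": -0.9,"turn": 0,"fingers": -1},
    {"dx": -0.9,"dy": 1,"dz": -0.9,"turn": 0,"fingers": -1},
    {"dx": -0.9,"dy": 1,"dz": -0.9,"turn": 0,"fingers": -1},
    {"dx": -0.9,"dy": 1,"dz": -0.9,"turn": 0,"fingers": -1},
    {"dx": -0.9,"dy": 1,"dz": -0.9,"turn": 0,"fingers": -1},
    {"dx": -0.9,"dy": 1,"dz": -0.9,"turn": 0,"fingers": -1},
    {"dx": -0.9,"dy": 1,"dz": -0.9,"turn": 0,"fingers": -1}
  ]
}}

```text
t: 8.2
eef_pos: [0.4942, -0.0772, 0.5033]
orientation: [-0.119, 0.993, -0.0, 0.0]
wrist_force: [0.1, 0.9, 0.1]
gripper_width: 0.0851
grip_force: 0.0
```

Run:
```python
from h import *
from scipy.optimize import least_squares
o=arm.get_obs(); print({k:np.round(o[k],4) for k in ['t','joint_pos','eef_pos','orientation']})
P=[([-1.2541,.2204,1.5265,1.3947],[.2678,-.5647,.2393]),([-1.1254,.0186,1.6718,1.4511],[.3058,-.4582,.2793]),([0,-.108,1.7202],[.3507,-.366,.3194]),(o['joint_pos'][[0,1,2,4]],o['eef_pos'])]
def f(p):
    e=[]
    for q,x in P:
        r=np.sqrt(x[0]**2+x[1]**2-.0785**2); a=q[1]+q[2]+p[4]
        e+=[p[0]*np.sin(q[1])+p[1]*np.sin(a)+p[2]-r, p[0]*np.cos(q[1])+p[1]*np.cos(a)+p[3]-x[2]]
    return np.array(e)
r=least_squares(f,[.45,.45,0,.1,0]);print(r.x.round(4),f(r.x).round(4))
W=cap('wrist')
for n in ['jar','dropper','tall_bottle','pad','lamp','bin']:
    for d in arm.find_in('wrist',n)[:3]:
        w=toworld(W,d['position']); print(n,round(d['p'],2),w.round(3),proj(W,w).round())
```

```text
{'t': np.float64(8.2), 'joint_pos': array([-0.3128, -0.1103,  1.3863, -0.    ,  1.8656, -2.1222]), 'eef_pos': array([ 0.4942, -0.0772,  0.5033]), 'orientation': array([-0.119 ,  0.9929, -0.    ,  0.    ])}
[ 0.4113  0.5502 -0.     -0.0146  0.0951] [-0. -0. -0.  0.  0. -0. -0.  0.]
jar 0.97 [0.529 0.253 0.078] [500. 199.]
jar 0.55 [0.525 0.415 0.037] [569. 209.]
jar 0.23 [ 0.602 -0.08   0.008] [308. 184.]
dropper 0.63 [0.53  0.188 0.094] [469. 194.]
tall_bottle 0.83 [0.547 0.12  0.114] [431. 199.]
tall_bottle 0.31 [ 0.397 -0.299  0.049] [202.  40.]
pad 0.66 [ 0.599 -0.084  0.006] [307. 182.]
lamp 0.64 [0.554 0.205 0.083] [470. 207.]
bin 0.61 [0.552 0.203 0.082] [470. 206.]
```

Request:
{"method": "send_rows", "body": {
  "increments": [
    {"dx": -1,"dy": 1,"dz": -0.6,"turn": 0,"fingers": -1},
    {"dx": -1,"dy": 1,"dz": -0.6,"turn": 0,"fingers": -1},
    {"dx": -1,"dy": 1,"dz": -0.6,"turn": 0,"fingers": -1},
    {"dx": -1,"dy": 1,"dz": -0.6,"turn": 0,"fingers": -1},
    {"dx": -1,"dy": 1,"dz": -0.6,"turn": 0,"fingers": -1},
    {"dx": -1,"dy": 1,"dz": -0.6,"turn": 0,"fingers": -1},
    {"dx": -1,"dy": 1,"dz": -0.6,"turn": 0,"fingers": -1},
    {"dx": -1,"dy": 1,"dz": -0.6,"turn": 0,"fingers": -1},
    {"dx": -1,"dy": 1,"dz": -0.6,"turn": 0,"fingers": -1},
    {"dx": -1,"dy": 1,"dz": -0.6,"turn": 0,"fingers": -1}
  ]
}}

```text
t: 9.8
eef_pos: [0.553, 0.0194, 0.5513]
orientation: [-0.119, 0.993, 0.0, -0.0]
wrist_force: [0.4, -1.2, -0.0]
gripper_width: 0.0856
grip_force: 0.0
```

Request:
{"method": "send_rows", "body": {
  "increments": [
    {"dx": -1,"dy": 1,"dz": -0.6,"turn": 0,"fingers": -1},
    {"dx": -1,"dy": 1,"dz": -0.6,"turn": 0,"fingers": -1},
    {"dx": -1,"dy": 1,"dz": -0.6,"turn": 0,"fingers": -1},
    {"dx": -1,"dy": 1,"dz": -0.6,"turn": 0,"fingers": -1},
    {"dx": -1,"dy": 1,"dz": -0.6,"turn": 0,"fingers": -1},
    {"dx": -1,"dy": 1,"dz": -0.6,"turn": 0,"fingers": -1},
    {"dx": -1,"dy": 1,"dz": -0.6,"turn": 0,"fingers": -1},
    {"dx": -1,"dy": 1,"dz": -0.6,"turn": 0,"fingers": -1},
    {"dx": -1,"dy": 1,"dz": -0.6,"turn": 0,"fingers": -1},
    {"dx": -1,"dy": 1,"dz": -0.6,"turn": 0,"fingers": -1}
  ]
}}

```text
t: 11.05
eef_pos: [0.6119, 0.1161, 0.5993]
orientation: [-0.119, 0.993, -0.0, 0.0]
wrist_force: [-0.9, -0.1, -0.6]
gripper_width: 0.0854
grip_force: 0.0
```

Request:
{"method": "send_rows", "body": {
  "increments": [
    {"dx": -1,"dy": 1,"dz": -0.6,"turn": 0,"fingers": -1},
    {"dx": -1,"dy": 1,"dz": -0.6,"turn": 0,"fingers": -1},
    {"dx": -1,"dy": 1,"dz": -0.6,"turn": 0,"fingers": -1},
    {"dx": -1,"dy": 1,"dz": -0.6,"turn": 0,"fingers": -1},
    {"dx": -1,"dy": 1,"dz": -0.6,"turn": 0,"fingers": -1},
    {"dx": -1,"dy": 1,"dz": -0.6,"turn": 0,"fingers": -1},
    {"dx": -1,"dy": 1,"dz": -0.6,"turn": 0,"fingers": -1},
    {"dx": -1,"dy": 1,"dz": -0.6,"turn": 0,"fingers": -1},
    {"dx": -1,"dy": 1,"dz": -0.6,"turn": 0,"fingers": -1},
    {"dx": -1,"dy": 1,"dz": -0.6,"turn": 0,"fingers": -1}
  ]
}}

```text
t: 12.3
eef_pos: [0.6676, 0.2117, 0.6447]
orientation: [-0.119, 0.993, 0.0, 0.002]
wrist_force: [0.5, -0.4, 0.5]
gripper_width: 0.0851
grip_force: 0.0
```

Run:
```python
from h import *
o=arm.get_obs(); print({k:np.round(o[k],4) for k in ['t','joint_pos','eef_pos','orientation']});print(R.from_quat(o['orientation']).as_matrix().round(3))
```

```text
{'t': np.float64(12.3), 'joint_pos': array([ 1.9440e-01,  7.0630e-01,  8.8200e-02,  4.0000e-04,  2.3432e+00,
       -1.6146e+00]), 'eef_pos': array([0.6676, 0.2117, 0.6447]), 'orientation': array([-1.190e-01,  9.929e-01,  3.000e-04,  2.000e-03])}
[[-0.972 -0.236  0.004]
 [-0.236  0.972  0.001]
 [-0.004  0.    -1.   ]]
```

Request:
{"method": "send_rows", "body": {
  "increments": [
    {"dx": -1,"dy": 0,"dz": 0,"turn": 0,"fingers": -1},
    {"dx": -1,"dy": 0,"dz": 0,"turn": 0,"fingers": -1},
    {"dx": -1,"dy": 0,"dz": 0,"turn": 0,"fingers": -1},
    {"dx": -1,"dy": 0,"dz": 0,"turn": 0,"fingers": -1},
    {"dx": -1,"dy": 0,"dz": 0,"turn": 0,"fingers": -1},
    {"dx": -1,"dy": 0,"dz": 0,"turn": 0,"fingers": -1},
    {"dx": -1,"dy": 0,"dz": 0,"turn": 0,"fingers": -1},
    {"dx": -1,"dy": 0,"dz": 0,"turn": 0,"fingers": -1},
    {"dx": -1,"dy": 0,"dz": 0,"turn": 0,"fingers": -1},
    {"dx": -1,"dy": 0,"dz": 0,"turn": 0,"fingers": -1}
  ]
}}

```text
t: 13.55
eef_pos: [0.7086, 0.2193, 0.6111]
orientation: [-0.119, 0.993, 0.003, 0.019]
wrist_force: [-0.7, 0.7, -1.3]
gripper_width: 0.0855
grip_force: 0.0
```

Run:
```python
from h import *
o=arm.get_obs(); print({k:np.round(o[k],4) for k in ['t','joint_pos','eef_pos','orientation']});print(R.from_quat(o['orientation']).as_matrix().round(3))
```

```text
{'t': np.float64(13.55), 'joint_pos': array([ 0.1921,  0.7534,  0.0891,  0.0053,  2.2615, -1.6138]), 'eef_pos': array([0.7086, 0.2193, 0.6111]), 'orientation': array([-0.119 ,  0.9927,  0.0034,  0.0186])}
[[-0.971 -0.236  0.036]
 [-0.236  0.972  0.011]
 [-0.038  0.002 -0.999]]
```

Request:
{"method": "send_rows", "body": {
  "increments": [
    {"dx": 0,"dy": 0,"dz": 1,"turn": 0,"fingers": -1},
    {"dx": 0,"dy": 0,"dz": 1,"turn": 0,"fingers": -1},
    {"dx": 0,"dy": 0,"dz": 1,"turn": 0,"fingers": -1},
    {"dx": 0,"dy": 0,"dz": 1,"turn": 0,"fingers": -1},
    {"dx": 0,"dy": 0,"dz": 1,"turn": 0,"fingers": -1},
    {"dx": 0,"dy": 0,"dz": 1,"turn": 0,"fingers": -1},
    {"dx": 0,"dy": 0,"dz": 1,"turn": 0,"fingers": -1},
    {"dx": 0,"dy": 0,"dz": 1,"turn": 0,"fingers": -1},
    {"dx": 0,"dy": 0,"dz": 1,"turn": 0,"fingers": -1},
    {"dx": 0,"dy": 0,"dz": 1,"turn": 0,"fingers": -1}
  ]
}}

```text
t: 14.8
eef_pos: [0.7115, 0.2201, 0.5311]
orientation: [-0.119, 0.993, 0.003, 0.019]
wrist_force: [-0.2, 0.4, -0.3]
gripper_width: 0.0854
grip_force: 0.0
```

Run:
```python
from h import *
o=arm.get_obs(); print({k:np.round(o[k],4) for k in ['t','joint_pos','eef_pos','orientation']});print(R.from_quat(o['orientation']).as_matrix().round(3))
```

```text
{'t': np.float64(14.8), 'joint_pos': array([ 0.1925,  0.5446,  0.5712,  0.0045,  1.9883, -1.6149]), 'eef_pos': array([0.7115, 0.2201, 0.5311]), 'orientation': array([-0.119 ,  0.9927,  0.0034,  0.0185])}
[[-0.971 -0.236  0.036]
 [-0.236  0.972  0.011]
 [-0.038  0.002 -0.999]]
```

```bash
cat > sim.py <<'E'
import numpy as np
from scipy.optimize import minimize, minimize_scalar, brentq
L1,L2,o5=.4113,.5502,.0951; D=.335; z0=-.0146+D
q3m=.0885; Rm=np.sqrt(L1**2+L2**2+2*L1*L2*np.cos(q3m+o5))
def reach(T,w):   # T=(r,z,phi) ; returns best (r,z,phi)
    wr=lambda r,z,f:np.hypot(r-D*np.sin(f),z+D*np.cos(f)-z0)
    if wr(*T)<=Rm: return np.array(T)
    f=lambda v:(D*np.sin(v[1])+Rm*np.sin(v[0])-T[0])**2+(-D*np.cos(v[1])+z0+Rm*np.cos(v[0])-T[1])**2+(w*(v[1]-T[2]))**2
    v=minimize(f,[.8,T[2]]).x
    return np.array([D*np.sin(v[1])+Rm*np.sin(v[0]),-D*np.cos(v[1])+z0+Rm*np.cos(v[0]),v[1]])
def step(S,x,u,w): c,s=np.cos(S[2]),np.sin(S[2]); return reach([S[0]+x*c-u*s,S[1]+x*s+u*c,S[2]],w)
if __name__=='__main__':
    S0=[np.sqrt(.6676**2+.2117**2-.0785**2),.6447,.004]
    w=brentq(lambda w:step(S0,.08,0,w)[2]-.038,.1,3); print('w',w,step(S0,.08,0,w))
    for pre in [(0,0),(.05,-.08),(.1,-.08)]:
      for x in (.08,.113):
        for u in (0,.04,.08):
            S=np.array([.7406,.5311,.0375]); S=step(S,*pre,w)
            out=[]
            for i in range(6): S=step(S,x,u,w); out.append(S.round(2).tolist())
            print(pre,x,u,out[:6])
E
python3 sim.py
```

```text
w 0.6268972180628611 [0.73730244 0.61163366 0.038     ]
(0, 0) 0.08 0 [[0.81, 0.53, 0.05], [0.84, 0.5, 0.09], [0.87, 0.48, 0.14], [0.9, 0.46, 0.19], [0.92, 0.45, 0.23], [0.95, 0.44, 0.29]]
(0, 0) 0.08 0.04 [[0.79, 0.55, 0.06], [0.81, 0.56, 0.12], [0.83, 0.56, 0.17], [0.84, 0.57, 0.23], [0.85, 0.58, 0.29], [0.86, 0.6, 0.34]]
(0, 0) 0.08 0.08 [[0.78, 0.58, 0.08], [0.78, 0.61, 0.14], [0.78, 0.64, 0.21], [0.78, 0.67, 0.28], [0.77, 0.7, 0.34], [0.76, 0.74, 0.41]]
(0, 0) 0.113 0 [[0.82, 0.51, 0.07], [0.86, 0.48, 0.13], [0.9, 0.45, 0.2], [0.94, 0.44, 0.27], [0.97, 0.43, 0.34], [1.0, 0.43, 0.42]]
(0, 0) 0.113 0.04 [[0.81, 0.54, 0.08], [0.84, 0.54, 0.15], [0.86, 0.54, 0.23], [0.89, 0.55, 0.31], [0.91, 0.57, 0.38], [0.92, 0.59, 0.46]]
(0, 0) 0.113 0.08 [[0.79, 0.57, 0.09], [0.81, 0.59, 0.18], [0.82, 0.61, 0.26], [0.83, 0.65, 0.35], [0.83, 0.69, 0.44], [0.82, 0.73, 0.52]]
(0.05, -0.08) 0.08 0 [[0.86, 0.45, 0.05], [0.88, 0.42, 0.1], [0.91, 0.41, 0.15], [0.94, 0.39, 0.2], [0.96, 0.38, 0.25], [0.98, 0.38, 0.3]]
(0.05, -0.08) 0.08 0.04 [[0.84, 0.48, 0.06], [0.86, 0.49, 0.12], [0.87, 0.5, 0.18], [0.
[... 777 characters left out ...]
08) 0.08 0.04 [[0.86, 0.46, 0.09], [0.88, 0.47, 0.15], [0.89, 0.49, 0.21], [0.9, 0.51, 0.26], [0.91, 0.53, 0.32], [0.91, 0.55, 0.38]]
(0.1, -0.08) 0.08 0.08 [[0.85, 0.49, 0.1], [0.85, 0.53, 0.17], [0.84, 0.57, 0.24], [0.84, 0.61, 0.31], [0.83, 0.66, 0.37], [0.81, 0.7, 0.44]]
(0.1, -0.08) 0.113 0 [[0.89, 0.42, 0.1], [0.92, 0.4, 0.17], [0.96, 0.38, 0.24], [0.99, 0.38, 0.32], [1.01, 0.38, 0.39], [1.03, 0.39, 0.46]]
(0.1, -0.08) 0.113 0.04 [[0.87, 0.45, 0.11], [0.9, 0.46, 0.19], [0.92, 0.47, 0.27], [0.94, 0.49, 0.34], [0.95, 0.52, 0.42], [0.96, 0.55, 0.5]]
(0.1, -0.08) 0.113 0.08 [[0.86, 0.48, 0.12], [0.87, 0.52, 0.21], [0.88, 0.56, 0.3], [0.88, 0.6, 0.38], [0.88, 0.65, 0.47], [0.87, 0.7, 0.55]]
```

Request:
{"method": "send_rows", "body": {
  "increments": [
    {"dx": -1,"dy": 0.5,"dz": -1,"turn": 0.25,"fingers": -1},
    {"dx": -1,"dy": 0.5,"dz": -1,"turn": 0.25,"fingers": -1},
    {"dx": -1,"dy": 0.5,"dz": -1,"turn": 0.25,"fingers": -1},
    {"dx": -1,"dy": 0.5,"dz": -1,"turn": 0.25,"fingers": -1},
    {"dx": -1,"dy": 0.5,"dz": -1,"turn": 0.25,"fingers": -1},
    {"dx": -1,"dy": 0.5,"dz": -1,"turn": 0.25,"fingers": -1},
    {"dx": -1,"dy": 0.5,"dz": -1,"turn": 0.25,"fingers": -1},
    {"dx": -1,"dy": 0.5,"dz": -1,"turn": 0.25,"fingers": -1},
    {"dx": -1,"dy": 0.5,"dz": -1,"turn": 0.25,"fingers": -1},
    {"dx": -1,"dy": 0.5,"dz": -1,"turn": 0.25,"fingers": -1}
  ]
}}

```text
t: 16.05
eef_pos: [0.7359, 0.2624, 0.5799]
orientation: [0.27, 0.962, 0.022, 0.033]
wrist_force: [-0.2, -0.4, 0.0]
gripper_width: 0.0853
grip_force: 0.0
```

Request:
{"method": "send_rows", "body": {
  "increments": [
    {"dx": -1,"dy": 1,"dz": -1,"turn": 0,"fingers": -1},
    {"dx": -1,"dy": 1,"dz": -1,"turn": 0,"fingers": -1},
    {"dx": -1,"dy": 1,"dz": -1,"turn": 0,"fingers": -1},
    {"dx": -1,"dy": 1,"dz": -1,"turn": 0,"fingers": -1},
    {"dx": -1,"dy": 1,"dz": -1,"turn": 0,"fingers": -1},
    {"dx": -1,"dy": 1,"dz": -1,"turn": 0,"fingers": -1},
    {"dx": -1,"dy": 1,"dz": -1,"turn": 0,"fingers": -1},
    {"dx": -1,"dy": 1,"dz": -1,"turn": 0,"fingers": -1},
    {"dx": -1,"dy": 1,"dz": -1,"turn": 0,"fingers": -1},
    {"dx": -1,"dy": 1,"dz": -1,"turn": 0,"fingers": -1}
  ]
}}

```text
t: 17.3
eef_pos: [0.7475, 0.2556, 0.5896]
orientation: [0.269, 0.961, 0.035, 0.052]
wrist_force: [-0.5, -0.3, 0.8]
gripper_width: 0.0853
grip_force: 0.0
```

```bash
cat > st.py <<'E'
from h import *
o=arm.get_obs(); M=R.from_quat(o['orientation']).as_matrix()
print({k:np.round(o[k],4).tolist() for k in ['t','joint_pos','eef_pos','wrist_force']});print(M.round(3).tolist())
print('tilt',np.hypot(M[0,2],M[1,2]),'az',np.arctan2(M[1,2],M[0,2]),'xaz',np.arctan2(M[1,0],M[0,0]))
E
python3 st.py
```

```text
{'t': 17.3, 'joint_pos': [0.2246, 0.7857, 0.0892, 0.0149, 2.1417, -0.7906], 'eef_pos': [0.7475, 0.2556, 0.5896], 'wrist_force': [-0.5471, -0.2631, 0.754]}
[[-0.849, 0.514, 0.119], [0.522, 0.852, 0.04], [-0.081, 0.096, -0.992]]
tilt 0.12520952540688834 az 0.32480751562834276 xaz 2.5909681776900806
```

Request:
{"method": "send_rows", "body": {
  "increments": [
    {"dx": -1,"dy": 0.85,"dz": 0,"turn": 0,"fingers": -1},
    {"dx": -1,"dy": 0.85,"dz": 0,"turn": 0,"fingers": -1},
    {"dx": -1,"dy": 0.85,"dz": 0,"turn": 0,"fingers": -1},
    {"dx": -1,"dy": 0.85,"dz": 0,"turn": 0,"fingers": -1},
    {"dx": -1,"dy": 0.85,"dz": 0,"turn": 0,"fingers": -1},
    {"dx": -1,"dy": 0.85,"dz": 0,"turn": 0,"fingers": -1},
    {"dx": -1,"dy": 0.85,"dz": 0,"turn": 0,"fingers": -1},
    {"dx": -1,"dy": 0.85,"dz": 0,"turn": 0,"fingers": -1},
    {"dx": -1,"dy": 0.85,"dz": 0,"turn": 0,"fingers": -1},
    {"dx": -1,"dy": 0.85,"dz": 0,"turn": 0,"fingers": -1}
  ]
}}

```text
t: 18.55
eef_pos: [0.7927, 0.2533, 0.5578]
orientation: [0.269, 0.959, 0.049, 0.072]
wrist_force: [1.1, -0.5, -0.7]
gripper_width: 0.0854
grip_force: 0.0
```

```bash
python3 st.py
```

```text
{'t': 18.55, 'joint_pos': [0.207, 0.8309, 0.0892, 0.0222, 2.0476, -0.8051], 'eef_pos': [0.7927, 0.2533, 0.5578], 'wrist_force': [1.1001, -0.4624, -0.7074]}
[[-0.845, 0.509, 0.165], [0.523, 0.851, 0.055], [-0.113, 0.133, -0.985]]
tilt 0.1739654567595097 az 0.32049750206972677 xaz 2.587180425422938
```

Request:
{"method": "send_rows", "body": {
  "increments": [
    {"dx": -1,"dy": 0.75,"dz": 0,"turn": 0,"fingers": -1},
    {"dx": -1,"dy": 0.75,"dz": 0,"turn": 0,"fingers": -1},
    {"dx": -1,"dy": 0.75,"dz": 0,"turn": 0,"fingers": -1},
    {"dx": -1,"dy": 0.75,"dz": 0,"turn": 0,"fingers": -1},
    {"dx": -1,"dy": 0.75,"dz": 0,"turn": 0,"fingers": -1},
    {"dx": -1,"dy": 0.75,"dz": 0,"turn": 0,"fingers": -1},
    {"dx": -1,"dy": 0.75,"dz": 0,"turn": 0,"fingers": -1},
    {"dx": -1,"dy": 0.75,"dz": 0,"turn": 0,"fingers": -1},
    {"dx": -1,"dy": 0.75,"dz": 0,"turn": 0,"fingers": -1},
    {"dx": -1,"dy": 0.75,"dz": 0,"turn": 0,"fingers": -1}
  ]
}}

```text
t: 19.8
eef_pos: [0.8327, 0.2456, 0.5333]
orientation: [0.268, 0.957, 0.063, 0.094]
wrist_force: [0.8, -0.7, -0.0]
gripper_width: 0.0854
grip_force: 0.0
```

Request:
{"method": "send_rows", "body": {
  "increments": [
    {"dx": -1,"dy": 0.75,"dz": 0,"turn": 0,"fingers": -1},
    {"dx": -1,"dy": 0.75,"dz": 0,"turn": 0,"fingers": -1},
    {"dx": -1,"dy": 0.75,"dz": 0,"turn": 0,"fingers": -1},
    {"dx": -1,"dy": 0.75,"dz": 0,"turn": 0,"fingers": -1},
    {"dx": -1,"dy": 0.75,"dz": 0,"turn": 0,"fingers": -1},
    {"dx": -1,"dy": 0.75,"dz": 0,"turn": 0,"fingers": -1},
    {"dx": -1,"dy": 0.75,"dz": 0,"turn": 0,"fingers": -1},
    {"dx": -1,"dy": 0.75,"dz": 0,"turn": 0,"fingers": -1},
    {"dx": -1,"dy": 0.75,"dz": 0,"turn": 0,"fingers": -1},
    {"dx": -1,"dy": 0.75,"dz": 0,"turn": 0,"fingers": -1}
  ]
}}

```text
t: 21.05
eef_pos: [0.8682, 0.2378, 0.5143]
orientation: [0.268, 0.953, 0.076, 0.117]
wrist_force: [0.3, -0.3, 0.7]
gripper_width: 0.0852
grip_force: 0.0
```

```bash
python3 st.py
```

```text
{'t': 21.05, 'joint_pos': [0.1661, 0.8956, 0.0892, 0.0399, 1.8799, -0.84], 'eef_pos': [0.8682, 0.2378, 0.5143], 'wrist_force': [0.261, -0.3096, 0.7019]}
[[-0.83, 0.493, 0.263], [0.528, 0.845, 0.083], [-0.182, 0.207, -0.961]]
tilt 0.2756020855648622 az 0.30444821944631983 xaz 2.574780727128958
```

Request:
{"method": "send_rows", "body": {
  "increments": [
    {"dx": -1,"dy": 0.75,"dz": 0,"turn": 0,"fingers": -1},
    {"dx": -1,"dy": 0.75,"dz": 0,"turn": 0,"fingers": -1},
    {"dx": -1,"dy": 0.75,"dz": 0,"turn": 0,"fingers": -1},
    {"dx": -1,"dy": 0.75,"dz": 0,"turn": 0,"fingers": -1},
    {"dx": -1,"dy": 0.75,"dz": 0,"turn": 0,"fingers": -1},
    {"dx": -1,"dy": 0.75,"dz": 0,"turn": 0,"fingers": -1},
    {"dx": -1,"dy": 0.75,"dz": 0,"turn": 0,"fingers": -1},
    {"dx": -1,"dy": 0.75,"dz": 0,"turn": 0,"fingers": -1},
    {"dx": -1,"dy": 0.75,"dz": 0,"turn": 0,"fingers": -1},
    {"dx": -1,"dy": 0.75,"dz": 0,"turn": 0,"fingers": -1}
  ]
}}

```text
t: 22.3
eef_pos: [0.8996, 0.2302, 0.5008]
orientation: [0.267, 0.949, 0.089, 0.14]
wrist_force: [-0.5, 0.3, -0.8]
gripper_width: 0.0854
grip_force: 0.0
```

```bash
python3 st.py
```

```text
{'t': 22.3, 'joint_pos': [0.1489, 0.9188, 0.0892, 0.0492, 1.8036, -0.8549], 'eef_pos': [0.8996, 0.2302, 0.5008], 'wrist_force': [-0.5154, 0.2742, -0.7731]}
[[-0.819, 0.481, 0.313], [0.531, 0.842, 0.095], [-0.217, 0.244, -0.945]]
tilt 0.3269741143157012 az 0.2958227587311799 xaz 2.565963729650938
```

Request:
{"method": "send_rows", "body": {
  "increments": [
    {"dx": 1,"dy": -0.8,"dz": 0.3,"turn": 0.06,"fingers": -1},
    {"dx": 1,"dy": -0.8,"dz": 0.3,"turn": 0.06,"fingers": -1},
    {"dx": 1,"dy": -0.8,"dz": 0.3,"turn": 0.06,"fingers": -1},
    {"dx": 1,"dy": -0.8,"dz": 0.3,"turn": 0.06,"fingers": -1},
    {"dx": 1,"dy": -0.8,"dz": 0.3,"turn": 0.06,"fingers": -1},
    {"dx": 1,"dy": -0.8,"dz": 0.3,"turn": 0.06,"fingers": -1},
    {"dx": 1,"dy": -0.8,"dz": 0.3,"turn": 0.06,"fingers": -1},
    {"dx": 1,"dy": -0.8,"dz": 0.3,"turn": 0.06,"fingers": -1},
    {"dx": 1,"dy": -0.8,"dz": 0.3,"turn": 0.06,"fingers": -1},
    {"dx": 1,"dy": -0.8,"dz": 0.3,"turn": 0.06,"fingers": -1}
  ]
}}

```text
t: 23.55
eef_pos: [0.8109, 0.2211, 0.4449]
orientation: [0.355, 0.92, 0.102, 0.13]
wrist_force: [0.6, -0.7, -0.3]
gripper_width: 0.0852
grip_force: 0.0
```

```bash
python3 st.py
```

```text
{'t': 23.55, 'joint_pos': [0.1546, 0.4651, 0.8756, 0.0463, 1.4712, -0.6769], 'eef_pos': [0.8109, 0.2211, 0.4449], 'wrist_force': [0.6276, -0.6827, -0.3054]}
[[-0.714, 0.626, 0.313], [0.68, 0.727, 0.095], [-0.168, 0.281, -0.945]]
tilt 0.3268172080401812 az 0.2959005952669072 xaz 2.3809158772372996
```

Request:
{"method": "send_rows", "body": {
  "increments": [
    {"dx": 1,"dy": -0.8,"dz": 0.05,"turn": 0,"fingers": -1},
    {"dx": 1,"dy": -0.8,"dz": 0.05,"turn": 0,"fingers": -1},
    {"dx": 1,"dy": -0.8,"dz": 0.05,"turn": 0,"fingers": -1},
    {"dx": 1,"dy": -0.8,"dz": 0.05,"turn": 0,"fingers": -1},
    {"dx": 1,"dy": -0.8,"dz": 0.05,"turn": 0,"fingers": -1},
    {"dx": 1,"dy": -0.8,"dz": 0.05,"turn": 0,"fingers": -1},
    {"dx": 1,"dy": -0.8,"dz": 0.05,"turn": 0,"fingers": -1},
    {"dx": 1,"dy": -0.8,"dz": 0.05,"turn": 0,"fingers": -1},
    {"dx": 1,"dy": -0.8,"dz": 0.05,"turn": 0,"fingers": -1},
    {"dx": 1,"dy": -0.8,"dz": 0.05,"turn": 0,"fingers": -1}
  ]
}}

```text
t: 24.8
eef_pos: [0.7148, 0.2294, 0.4099]
orientation: [0.355, 0.92, 0.102, 0.131]
wrist_force: [0.2, -0.1, 0.6]
gripper_width: 0.0852
grip_force: 0.0
```

Request:
{"method": "send_rows", "body": {
  "increments": [
    {"dx": 1,"dy": -0.8,"dz": 0.05,"turn": 0,"fingers": -1},
    {"dx": 1,"dy": -0.8,"dz": 0.05,"turn": 0,"fingers": -1},
    {"dx": 1,"dy": -0.8,"dz": 0.05,"turn": 0,"fingers": -1},
    {"dx": 1,"dy": -0.8,"dz": 0.05,"turn": 0,"fingers": -1},
    {"dx": 1,"dy": -0.8,"dz": 0.05,"turn": 0,"fingers": -1},
    {"dx": 1,"dy": -0.8,"dz": 0.05,"turn": 0,"fingers": -1},
    {"dx": 1,"dy": -0.8,"dz": 0.05,"turn": 0,"fingers": -1},
    {"dx": 1,"dy": -0.8,"dz": 0.05,"turn": 0,"fingers": -1},
    {"dx": 1,"dy": -0.8,"dz": 0.05,"turn": 0,"fingers": -1},
    {"dx": 1,"dy": -0.8,"dz": 0.05,"turn": 0,"fingers": -1}
  ]
}}

```text
t: 26.05
eef_pos: [0.6188, 0.2375, 0.3748]
orientation: [0.355, 0.92, 0.102, 0.131]
wrist_force: [0.3, -0.3, -0.8]
gripper_width: 0.0857
grip_force: 0.0
```

Request:
{"method": "send_rows", "body": {
  "increments": [
    {"dx": 1,"dy": -0.8,"dz": 0.05,"turn": -0.33,"fingers": -0.4},
    {"dx": 1,"dy": -0.8,"dz": 0.05,"turn": -0.33,"fingers": -0.4},
    {"dx": 1,"dy": -0.8,"dz": 0.05,"turn": -0.33,"fingers": -0.4},
    {"dx": 1,"dy": -0.8,"dz": 0.05,"turn": -0.33,"fingers": -0.4},
    {"dx": 1,"dy": -0.8,"dz": 0.05,"turn": -0.33,"fingers": -0.4},
    {"dx": 1,"dy": -0.8,"dz": 0.05,"turn": -0.33,"fingers": -0.4},
    {"dx": 1,"dy": -0.8,"dz": 0.05,"turn": -0.33,"fingers": -0.4},
    {"dx": 1,"dy": -0.8,"dz": 0.05,"turn": -0.33,"fingers": -0.4},
    {"dx": 1,"dy": -0.8,"dz": 0.05,"turn": -0.33,"fingers": -0.4},
    {"dx": 1,"dy": -0.8,"dz": 0.05,"turn": -0.33,"fingers": -0.4}
  ]
}}

```text
t: 27.3
eef_pos: [0.5229, 0.2457, 0.3396]
orientation: [-0.147, 0.975, 0.024, 0.164]
wrist_force: [-0.4, 0.3, -1.1]
gripper_width: 0.0594
grip_force: 0.0
```

```bash
python3 st.py
python3 - <<'E'
from h import *
W=cap('wrist'); save(W,'w1.png')
for n in ['jar','dropper','tall_bottle','pad','bin']:
    for d in arm.find_in('wrist',n)[:3]:
        w=toworld(W,d['position']); print(n,round(d['p'],2),w.round(3),proj(W,w).round())
import pickle; pickle.dump(W,open('w1.pkl','wb'))
E
```

```text
{'t': 27.3, 'joint_pos': [0.3045, -0.196, 1.7939, -0.0031, 1.2105, -1.5658], 'eef_pos': [0.5229, 0.2457, 0.3396], 'wrist_force': [-0.4207, 0.2949, -1.1189]}
[[-0.903, -0.295, 0.313], [-0.28, 0.955, 0.095], [-0.327, -0.001, -0.945]]
tilt 0.3270347809030629 az 0.2957304394148111 xaz -2.841307102141803
jar 0.85 [0.531 0.267 0.084] [340.  96.]
jar 0.71 [ 0.598 -0.05   0.005] [72. 47.]
jar 0.66 [0.524 0.418 0.039] [454. 111.]
dropper 0.59 [0.523 0.204 0.1  ] [284.  76.]
tall_bottle 0.85 [0.541 0.139 0.114] [211.  79.]
tall_bottle 0.42 [ 0.556 -0.036  0.05 ] [56. 22.]
pad 0.72 [ 0.603 -0.083  0.005] [42. 42.]
pad 0.63 [ 0.559 -0.034  0.049] [58. 25.]
bin 0.73 [0.55  0.21  0.082] [285.  96.]
```

View pics/w1.png

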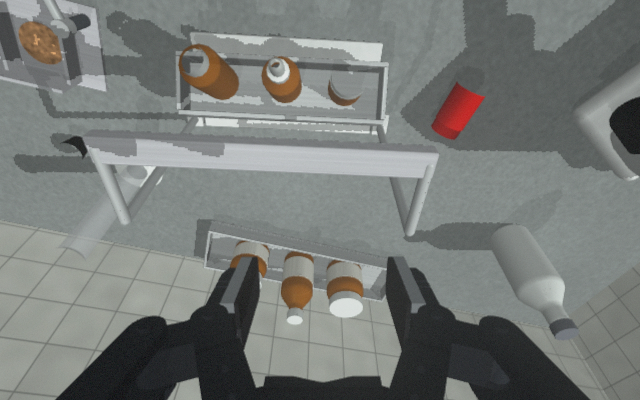

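```bash
cat > fit2.py <<'E'
import io,contextlib
with contextlib.redirect_stdout(io.StringIO()):
    from fit import *
import pickle; W=pickle.load(open('w1.pkl','rb'))
wo=[(W,(181,57),lambda p:[-.040,-.112,.062]),(W,(386,64),lambda p:[-.040,.112,.062]),(W,(181,112),lambda p:[.012,-.112,.0857]),(W,(386,121),lambda p:[.012,.112,.0857]),
(W,(92,152),lambda p:[-.012,-.133,.219]),(W,(437,167),lambda p:[-.012,.133,.219]),(W,(278,68),lambda p:[-.0579,0,.1343])]
b1=go(wo,bp); b2=go(wo+bobs,bp)
for b in (b1,b2):
    J=T(b,[-.0069,.072,.046]); A=T(b,[-.0069-.5,.072,.046+.866])-J; print('jar',J.round(4),'s46',(J+.046*A).round(4),'s52',(J+.052*A).round(4))
    for h in (0,.05,.064): print(proj(W,J+h*A).round(),proj(S,J+h*A).round())
E
python3 fit2.py
python3 - <<'E'
import cv2
a=cv2.imread('pics/w1.png')[45:130,165:400]; cv2.imwrite('pics/w1c.png',cv2.resize(a,None,fx=3.4,fy=3.4,interpolation=cv2.INTER_CUBIC))
E
```

```text
[0.5596 0.2119 0.2546]
[[-0.7, -0.2], [2.2, 2.5], [2.4, -0.1], [-2.2, -0.7], [-1.1, 2.2], [3.1, 0.7], [-0.6, -2.9]]
[0.5591 0.2119 0.2538]
[[-0.7, -0.7], [2.3, 2.1], [2.3, -0.6], [-2.1, -1.0], [-1.3, 1.6], [3.3, 0.3], [-0.5, -3.3], [0.5, -1.1], [0.5, -3.1], [-3.3, -3.3], [-3.9, 4.0], [-2.1, 0.4], [1.4, 1.3]]
jar [0.5347 0.2799 0.046 ] s46 [0.5125 0.2741 0.0858] s52 [0.5096 0.2733 0.091 ]
[348.  89.] [233. 303.]
[353.  81.] [239. 296.]
[354.  78.] [241. 294.]
jar [0.5344 0.2798 0.046 ] s46 [0.5121 0.2741 0.0858] s52 [0.5092 0.2733 0.091 ]
[348.  89.] [233. 303.]
[353.  81.] [239. 296.]
[354.  78.] [241. 294.]
```

View pics/w1c.png

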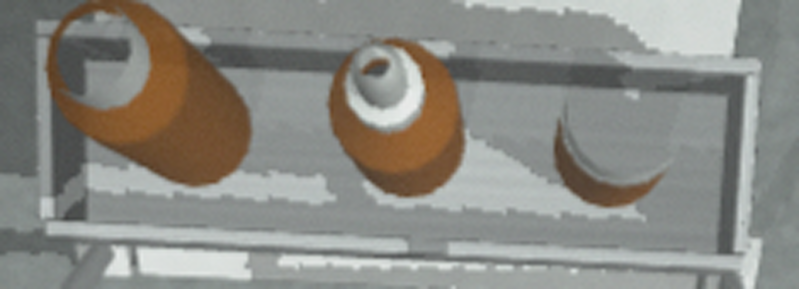

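```bash
cat >> fit2.py <<'E'
print('---')
o=arm.get_obs(); M=R.from_quat(o['orientation']).as_matrix(); e=np.array(o['eef_pos'])
inv=lambda w:(np.linalg.inv(np.array([[np.cos(b2[2]),-np.sin(b2[2])],[np.sin(b2[2]),np.cos(b2[2])]]))@(w[:2]-b2[:2])).round(4)
L=ray(W,(347,83),.1014); print('lid W',L,inv(L)); L2=ray(S,(244.2,297.7),.1014); print('lid S',L2,inv(L2))
t=T(b2,[-.0599,-.072,.1378]); print('tall pred',proj(W,t))
A=T(b2,[-.5,0,.866])-T(b2,[0,0,0])
Lm=(L+L2)/2; G=L-.012*A; print('grasp s52',G)
for off in (0,.006):
    tcp=G+.011*M[:,2]-off*np.array([np.cos(b2[2]),np.sin(b2[2]),0]); d=(tcp-e)@M/.08; print(off,'tcp',tcp,'units',d)
print('yerr',np.arctan2(M[1,1],M[0,1])-b2[2]-np.pi/2)
E
python3 fit2.py | sed -n '/---/,$p'
```

```text
---
lid W [0.51055965 0.26670319 0.1014    ] [-0.0333  0.0653]
lid S [0.49077896 0.27303485 0.1014    ] [-0.0508  0.0764]
tall pred [192.95752137  59.54344139]
grasp s52 [0.5163675  0.26820945 0.091008  ]
0 tcp [0.51980943 0.26925817 0.08061313] units [1.01165164 0.29737354 3.07566587]
0.006 tcp [0.51400157 0.2677519  0.08061313] units [1.08244716 0.30086584 3.05115468]
yerr 0.04658092517832535
```

Request:
{"method": "send_rows", "body": {
  "increments": [
    {"dx": 1,"dy": 0.35,"dz": 1,"turn": 0.015,"fingers": -0.35},
    {"dx": 1,"dy": 0.35,"dz": 1,"turn": 0.015,"fingers": -0.35},
    {"dx": 1,"dy": 0.35,"dz": 1,"turn": 0.015,"fingers": -0.35},
    {"dx": 1,"dy": 0.35,"dz": 1,"turn": 0.015,"fingers": -0.35},
    {"dx": 1,"dy": 0.35,"dz": 1,"turn": 0.015,"fingers": -0.35},
    {"dx": 1,"dy": 0.35,"dz": 1,"turn": 0.015,"fingers": -0.35},
    {"dx": 1,"dy": 0.35,"dz": 1,"turn": 0.015,"fingers": -0.35},
    {"dx": 1,"dy": 0.35,"dz": 1,"turn": 0.015,"fingers": -0.35},
    {"dx": 1,"dy": 0.35,"dz": 1,"turn": 0.015,"fingers": -0.35},
    {"dx": 1,"dy": 0.35,"dz": 1,"turn": 0.015,"fingers": -0.35}
  ]
}}

```text
t: 29.05
eef_pos: [0.4674, 0.2577, 0.2377]
orientation: [-0.125, 0.978, 0.028, 0.163]
wrist_force: [0.7, -0.2, -0.4]
gripper_width: 0.0573
grip_force: 0.0
```

```bash
python3 st.py
python3 - <<'E'
from h import *
W=cap('wrist'); save(W,'w2.png',(180,30,520,330),1.8)
for n in ['jar','dropper']:
    for d in arm.find_in('wrist',n)[:2]:
        w=toworld(W,d['position']); print(n,round(d['p'],2),w.round(3),proj(W,w).round())
for p in [(.5344,.2798,.046),(.5092-.0058,.2733-.0015,.1014)]: print(proj(W,p))
import pickle; pickle.dump(W,open('w2.pkl','wb'))
E
```

```text
{'t': 29.05, 'joint_pos': [0.3713, -0.2514, 2.0295, -0.0287, 1.0314, -1.4424], 'eef_pos': [0.4674, 0.2577, 0.2377], 'wrist_force': [0.7388, -0.1824, -0.4052]}
[[-0.916, -0.253, 0.313], [-0.235, 0.967, 0.095], [-0.327, 0.014, -0.945]]
tilt 0.3269693565538995 az 0.29578832940484134 xaz -2.890570240265336
jar 0.98 [0.521 0.419 0.037] [450. 183.]
jar 0.16 [ 0.73  -0.05   0.013] [ 40. 228.]
dropper 0.77 [0.515 0.205 0.097] [246. 169.]
[324.81632784 171.92877754]
[326.39824374 176.74407032]
```

View pics/w2.png

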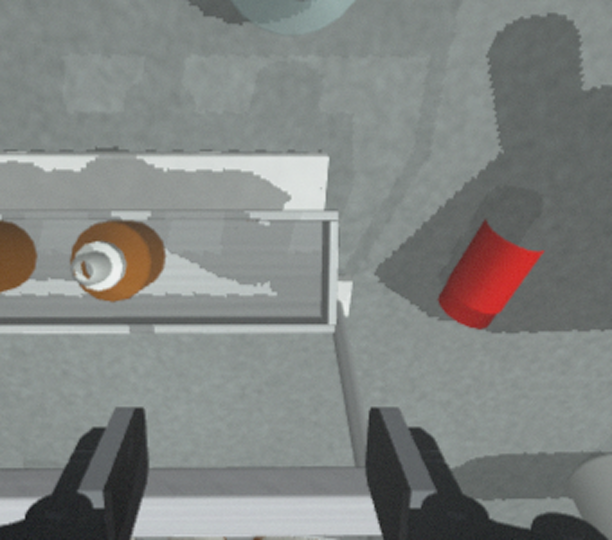

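Run:
```python
import pickle,cv2,numpy as np
im=pickle.load(open('w2.pkl','rb'))['color'][140:215,210:375,::-1]
im=cv2.resize(im,None,fx=4.6,fy=4.6,interpolation=cv2.INTER_CUBIC).astype(float)
im=np.clip((im-90)*3,0,255).astype('uint8'); cv2.imwrite('pics/w2e.png',im)
```

```text
(no output)
```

View pics/w2e.png

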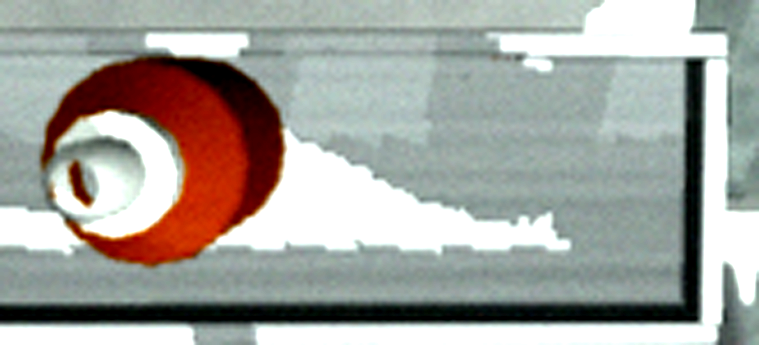

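Run:
```python
from h import *
for c_ in ['side','scene']:
    W=cap(c_); save(W,c_+'3.png',(170,130,410,370) if c_=='side' else (260,110,420,230),2.4 if c_=='side' else 4)
    for n in ['jar','dropper','tall_bottle']:
        for d in arm.find_in(c_,n)[:3]:
            w=toworld(W,d['position']); print(c_,n,round(d['p'],2),w.round(3),proj(W,w).round())
```

```text
side jar 0.77 [0.522 0.438 0.036] [184. 354.]
side jar 0.52 [0.519 0.287 0.078] [233. 301.]
side dropper 0.64 [0.523 0.213 0.094] [254. 276.]
side dropper 0.21 [ 0.438 -0.068  0.049] [351. 240.]
side tall_bottle 0.62 [0.541 0.142 0.095] [270. 255.]
scene jar 0.69 [0.529 0.259 0.077] [354. 169.]
scene jar 0.64 [ 0.564 -0.502  0.016] [214. 354.]
scene jar 0.59 [0.531 0.414 0.031] [372. 161.]
scene dropper 0.73 [0.54  0.193 0.087] [349. 176.]
scene tall_bottle 0.63 [0.547 0.11  0.099] [339. 186.]
```

View pics/side3.png

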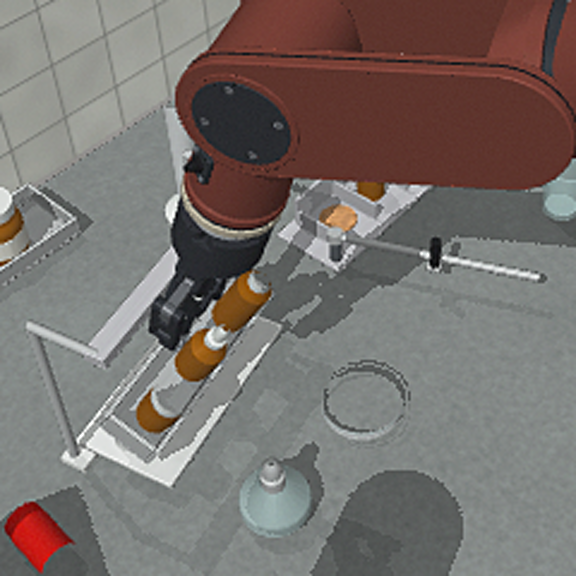

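Request:
{"method": "send_rows", "body": {
  "increments": [
    {"dx": 0.06,"dy": 0,"dz": 0.5,"turn": 0,"fingers": -0.35},
    {"dx": 0.06,"dy": 0,"dz": 1,"turn": 0,"fingers": -0.35},
    {"dx": 0.06,"dy": 0,"dz": 1,"turn": 0,"fingers": -0.35},
    {"dx": 0.06,"dy": 0,"dz": 1,"turn": 0,"fingers": -0.35},
    {"dx": 0.06,"dy": 0,"dz": 1,"turn": 0,"fingers": -0.35},
    {"dx": 0.06,"dy": 0,"dz": 1,"turn": 0,"fingers": -0.35},
    {"dx": 0.06,"dy": 0,"dz": 1,"turn": 0,"fingers": -0.35},
    {"dx": 0.06,"dy": 0,"dz": 1,"turn": 0,"fingers": -0.35},
    {"dx": 0.06,"dy": 0,"dz": 1,"turn": 0,"fingers": -0.35},
    {"dx": 0.06,"dy": 0,"dz": 1,"turn": 0,"fingers": -0.35}
  ]
}}

```text
t: 30.85
eef_pos: [0.488, 0.2642, 0.1606]
orientation: [-0.125, 0.978, 0.028, 0.163]
wrist_force: [0.4, -0.8, -0.3]
gripper_width: 0.0578
grip_force: 0.0
```

Request:
{"method": "send_rows", "body": {
  "increments": [
    {"dx": 0.06,"dy": 0,"dz": 0.25,"turn": 0,"fingers": -0.35},
    {"dx": 0.06,"dy": 0,"dz": 0.5,"turn": 0,"fingers": -0.35},
    {"dx": 0.06,"dy": 0,"dz": 0.75,"turn": 0,"fingers": -0.35},
    {"dx": 0.06,"dy": 0,"dz": 1,"turn": 0,"fingers": -0.35},
    {"dx": 0.06,"dy": 0,"dz": 1,"turn": 0,"fingers": -0.35},
    {"dx": 0.06,"dy": 0,"dz": 1,"turn": 0,"fingers": 1},
    {"dx": 0.06,"dy": 0,"dz": 1,"turn": 0,"fingers": 1},
    {"dx": 0.06,"dy": 0,"dz": 1,"turn": 0,"fingers": 1},
    {"dx": 0.06,"dy": 0,"dz": 1,"turn": 0,"fingers": 1},
    {"dx": 0.06,"dy": 0,"dz": 1,"turn": 0,"fingers": 1}
  ],
  "grip_force": 25
}}

```text
t: 32.1
eef_pos: [0.509, 0.2709, 0.0842]
orientation: [-0.125, 0.978, 0.028, 0.164]
wrist_force: [-2.0, -1.3, 5.2]
gripper_width: 0.0387
grip_force: 25.8
```

Request:
{"method": "send_rows", "body": {
  "increments": [
    {"dx": 0,"dy": 0,"dz": 0,"turn": 0,"fingers": 1},
    {"dx": 0.05,"dy": 0,"dz": -0.15,"turn": 0,"fingers": 1},
    {"dx": 0.1,"dy": 0,"dz": -0.35,"turn": 0,"fingers": 1},
    {"dx": 0.15,"dy": 0,"dz": -0.6,"turn": 0,"fingers": 1},
    {"dx": 0.2,"dy": 0,"dz": -0.85,"turn": 0,"fingers": 1},
    {"dx": 0.25,"dy": 0,"dz": -1,"turn": 0,"fingers": 1},
    {"dx": 0.35,"dy": 0,"dz": -1,"turn": 0,"fingers": 1},
    {"dx": 0.45,"dy": 0,"dz": -1,"turn": 0,"fingers": 1},
    {"dx": 0.5,"dy": 0,"dz": -1,"turn": 0,"fingers": 1},
    {"dx": 0.5,"dy": 0,"dz": -1,"turn": 0,"fingers": 1}
  ],
  "grip_force": 40
}}

```text
t: 33.35
eef_pos: [0.4464, 0.2535, 0.1452]
orientation: [-0.125, 0.978, 0.028, 0.163]
wrist_force: [0.5, 0.9, -1.0]
gripper_width: 0.0384
grip_force: 40.7
```

```bash
python3 st.py
python3 - <<'E'
from h import *
W=cap('side'); save(W,'side4.png',(170,130,410,370),2.4)
for n in ['jar']:
        for d in arm.find_in('side',n)[:3]:
            w=toworld(W,d['position']); print(n,round(d['p'],2),w.round(3),proj(W,w).round())
E
```

```text
{'t': 33.35, 'joint_pos': [0.3804, -0.1989, 2.1692, -0.0371, 0.8409, -1.4238], 'eef_pos': [0.4464, 0.2535, 0.1452], 'wrist_force': [0.4775, 0.8531, -0.9909]}
[[-0.916, -0.253, 0.312], [-0.235, 0.967, 0.095], [-0.326, 0.014, -0.945]]
tilt 0.32578750893069236 az 0.2954982417453557 xaz -2.890437287638638
jar 0.89 [0.523 0.439 0.037] [183. 354.]
jar 0.38 [0.463 0.275 0.118] [251. 301.]
```

View pics/side4.png

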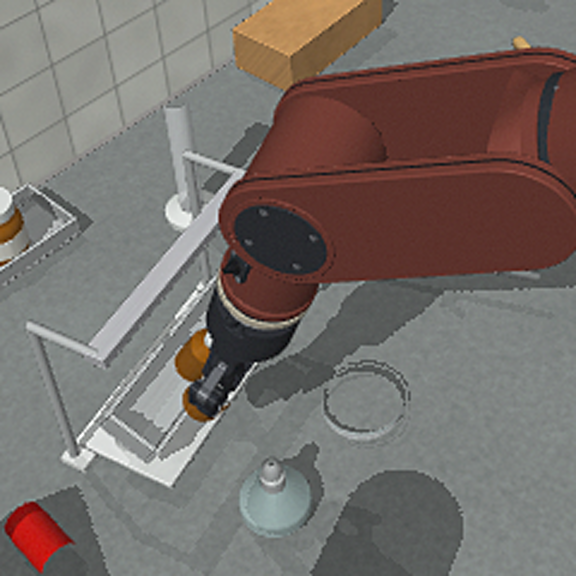

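Request:
{"method": "send_rows", "body": {
  "increments": [
    {"dx": 0.1,"dy": 0,"dz": -0.25,"turn": 0,"fingers": 1},
    {"dx": 0.2,"dy": -0.05,"dz": -0.5,"turn": 0,"fingers": 1},
    {"dx": 0.2,"dy": -0.2,"dz": -0.6,"turn": 0,"fingers": 1},
    {"dx": 0.2,"dy": -0.4,"dz": -0.6,"turn": 0,"fingers": 1},
    {"dx": 0.2,"dy": -0.6,"dz": -0.6,"turn": 0,"fingers": 1},
    {"dx": 0.2,"dy": -0.8,"dz": -0.6,"turn": 0,"fingers": 1},
    {"dx": 0.2,"dy": -0.95,"dz": -0.6,"turn": 0,"fingers": 1},
    {"dx": 0.2,"dy": -1,"dz": -0.6,"turn": 0,"fingers": 1},
    {"dx": 0.2,"dy": -1,"dz": -0.6,"turn": 0,"fingers": 1},
    {"dx": 0.2,"dy": -1,"dz": -0.6,"turn": 0,"fingers": 1}
  ]
}}

```text
t: 34.7
eef_pos: [0.4376, 0.1683, 0.185]
orientation: [-0.125, 0.978, 0.028, 0.163]
wrist_force: [0.1, -0.7, -0.9]
gripper_width: 0.0382
grip_force: 40.7
```

Request:
{"method": "send_rows", "body": {
  "increments": [
    {"dx": 0,"dy": -0.15,"dz": 0,"turn": 0,"fingers": 1},
    {"dx": 0,"dy": -0.35,"dz": 0,"turn": 0,"fingers": 1},
    {"dx": 0,"dy": -0.55,"dz": 0,"turn": 0,"fingers": 1},
    {"dx": 0,"dy": -0.75,"dz": 0,"turn": 0,"fingers": 1},
    {"dx": 0,"dy": -0.9,"dz": 0,"turn": 0,"fingers": 1},
    {"dx": 0,"dy": -1,"dz": 0,"turn": 0,"fingers": 1},
    {"dx": 0,"dy": -1,"dz": 0,"turn": 0,"fingers": 1},
    {"dx": 0,"dy": -1,"dz": 0,"turn": 0,"fingers": 1},
    {"dx": 0,"dy": -1,"dz": 0,"turn": 0,"fingers": 1},
    {"dx": 0,"dy": -1,"dz": 0,"turn": 0,"fingers": 1}
  ]
}}

```text
t: 35.95
eef_pos: [0.4578, 0.0909, 0.1839]
orientation: [-0.125, 0.978, 0.028, 0.163]
wrist_force: [-0.0, -0.4, -0.9]
gripper_width: 0.0382
grip_force: 40.7
```

Request:
{"method": "send_rows", "body": {
  "increments": [
    {"dx": 0,"dy": -0.15,"dz": 0,"turn": 0,"fingers": 1},
    {"dx": -0.05,"dy": -0.35,"dz": 0.1,"turn": 0,"fingers": 1},
    {"dx": -0.1,"dy": -0.55,"dz": 0.2,"turn": 0,"fingers": 1},
    {"dx": -0.15,"dy": -0.75,"dz": 0.3,"turn": 0,"fingers": 1},
    {"dx": -0.2,"dy": -0.9,"dz": 0.4,"turn": 0,"fingers": 1},
    {"dx": -0.25,"dy": -1,"dz": 0.4,"turn": 0,"fingers": 1},
    {"dx": -0.25,"dy": -1,"dz": 0.4,"turn": 0,"fingers": 1},
    {"dx": -0.25,"dy": -1,"dz": 0.4,"turn": 0,"fingers": 1},
    {"dx": -0.25,"dy": -1,"dz": 0.4,"turn": 0,"fingers": 1},
    {"dx": -0.25,"dy": -1,"dz": 0.4,"turn": 0,"fingers": 1}
  ]
}}

```text
t: 37.2
eef_pos: [0.5063, 0.0213, 0.1593]
orientation: [-0.125, 0.978, 0.028, 0.164]
wrist_force: [0.2, -0.5, -1.5]
gripper_width: 0.0385
grip_force: 40.7
```

```bash
python3 st.py
python3 - <<'E'
from h import *
for c in ['side','scene','wrist']:
    W=cap(c)
    for d in arm.find_in(c,'jar')[:3]:
        w=toworld(W,d['position']); print(c,round(d['p'],2),w.round(3),proj(W,w).round())
E
```

```text
{'t': 37.2, 'joint_pos': [-0.22, -0.2364, 2.1714, 0.2037, 0.924, -2.1447], 'eef_pos': [0.5063, 0.0213, 0.1593], 'wrist_force': [0.2461, -0.4619, -1.502]}
[[-0.915, -0.254, 0.313], [-0.235, 0.967, 0.095], [-0.327, 0.014, -0.945]]
tilt 0.32731917320574627 az 0.2958971741153912 xaz -2.889987192115639
side 0.89 [0.524 0.435 0.036] [184. 353.]
side 0.67 [0.523 0.045 0.143] [300. 225.]
scene 0.59 [0.528 0.413 0.031] [371. 161.]
scene 0.56 [0.527 0.009 0.148] [317. 186.]
wrist 0.63 [0.5   0.016 0.145] [316. 243.]
```

Request:
{"method": "send_rows", "body": {
  "increments": [
    {"dx": 0,"dy": -0.15,"dz": 0.1,"turn": 0,"fingers": 1},
    {"dx": 0,"dy": -0.35,"dz": 0.2,"turn": 0,"fingers": 1},
    {"dx": -0.05,"dy": -0.55,"dz": 0.3,"turn": 0,"fingers": 1},
    {"dx": -0.05,"dy": -0.75,"dz": 0.4,"turn": 0,"fingers": 1},
    {"dx": -0.05,"dy": -0.9,"dz": 0.5,"turn": 0,"fingers": 1},
    {"dx": -0.05,"dy": -1,"dz": 0.5,"turn": 0,"fingers": 1},
    {"dx": -0.05,"dy": -1,"dz": 0.5,"turn": 0,"fingers": 1},
    {"dx": -0.05,"dy": -1,"dz": 0.5,"turn": 0,"fingers": 1},
    {"dx": -0.05,"dy": -1,"dz": 0.5,"turn": 0,"fingers": 1},
    {"dx": -0.05,"dy": -1,"dz": 0.5,"turn": 0,"fingers": 1}
  ]
}}

```text
t: 38.75
eef_pos: [0.5429, -0.0514, 0.1218]
orientation: [-0.125, 0.978, 0.028, 0.164]
wrist_force: [0.2, 0.4, -1.4]
gripper_width: 0.0384
grip_force: 40.8
```

Request:
{"method": "send_rows", "body": {
  "increments": [
    {"dx": 0,"dy": -0.15,"dz": 0,"turn": 0,"fingers": 1},
    {"dx": 0,"dy": -0.35,"dz": 0,"turn": 0,"fingers": 1},
    {"dx": 0,"dy": -0.5,"dz": 0.1,"turn": 0,"fingers": 1},
    {"dx": 0,"dy": -0.54,"dz": 0.2,"turn": 0,"fingers": 1},
    {"dx": -0.03,"dy": -0.54,"dz": 0.35,"turn": 0,"fingers": 1},
    {"dx": -0.03,"dy": -0.54,"dz": 0.5,"turn": 0,"fingers": 1},
    {"dx": -0.03,"dy": -0.54,"dz": 0.6,"turn": 0,"fingers": 1},
    {"dx": -0.03,"dy": -0.54,"dz": 0.68,"turn": 0,"fingers": 1},
    {"dx": -0.03,"dy": -0.54,"dz": 0.73,"turn": 0,"fingers": 1},
    {"dx": -0.03,"dy": -0.54,"dz": 0.75,"turn": 0,"fingers": 1}
  ]
}}

```text
t: 40.0
eef_pos: [0.5748, -0.0871, 0.0649]
orientation: [-0.125, 0.978, 0.028, 0.163]
wrist_force: [0.2, 0.4, -1.7]
gripper_width: 0.038
grip_force: 40.7
```

```bash
python3 st.py
python3 - <<'E'
from h import *
for c in ['side','scene','wrist']:
    W=cap(c)
    for n in ['jar','pad','vial_a']:
      for d in arm.find_in(c,n)[:3]:
        w=toworld(W,d['position']); print(c,n,round(d['p'],2),w.round(3))
E
```

```text
{'t': 40.0, 'joint_pos': [-0.4069, 0.1304, 2.026, 0.3146, 0.7522, -2.4369], 'eef_pos': [0.5748, -0.0871, 0.0649], 'wrist_force': [0.179, 0.4152, -1.7083]}
[[-0.915, -0.253, 0.313], [-0.235, 0.967, 0.095], [-0.327, 0.014, -0.945]]
tilt 0.3270515766934338 az 0.2959061798059377 xaz -2.890375668208118
side jar 0.93 [0.523 0.437 0.035]
side jar 0.44 [ 0.592 -0.067  0.046]
side vial_a 0.49 [ 0.583 -0.143  0.024]
side vial_a 0.43 [ 0.596 -0.201  0.017]
scene jar 0.54 [0.528 0.412 0.031]
scene jar 0.51 [ 0.602 -0.096  0.05 ]
scene vial_a 0.85 [ 0.616 -0.234  0.054]
scene vial_a 0.5 [ 0.61  -0.162  0.05 ]
wrist jar 0.89 [ 0.566 -0.093  0.051]
wrist pad 0.96 [ 0.591 -0.09   0.005]
wrist vial_a 0.62 [ 0.589 -0.141  0.05 ]
wrist vial_a 0.56 [ 0.598 -0.203  0.057]
wrist vial_a 0.45 [ 0.747 -0.002  0.011]
```

Request:
{"method": "send_rows", "body": {
  "increments": [
    {"dx": 0.02,"dy": 0,"dz": 0.06,"turn": 0,"fingers": 1},
    {"dx": 0.04,"dy": 0,"dz": 0.12,"turn": 0,"fingers": 1},
    {"dx": 0,"dy": 0,"dz": 0.14,"turn": 0,"fingers": 1},
    {"dx": -0.05,"dy": 0,"dz": 0.155,"turn": 0,"fingers": 1},
    {"dx": -0.1,"dy": 0,"dz": 0.17,"turn": 0,"fingers": 1},
    {"dx": -0.15,"dy": 0,"dz": 0.19,"turn": 0,"fingers": 1},
    {"dx": -0.19,"dy": 0,"dz": 0.21,"turn": 0,"fingers": 1},
    {"dx": -0.22,"dy": 0,"dz": 0.225,"turn": 0,"fingers": 1},
    {"dx": -0.22,"dy": 0,"dz": 0.235,"turn": 0,"fingers": 1},
    {"dx": -0.22,"dy": 0,"dz": 0.24,"turn": 0,"fingers": 1}
  ],
  "grip_force": 20
}}

```text
t: 41.85
eef_pos: [0.5981, -0.0817, 0.054]
orientation: [-0.125, 0.978, 0.027, 0.165]
wrist_force: [-2.9, 0.1, 9.5]
gripper_width: 0.0381
grip_force: 42.0
```

Run:
```python
from h import *
o=arm.get_obs(); print(o['eef_pos'],o['wrist_force'])
W=cap('wrist')
for n in ['jar','pad']:
      for d in arm.find_in('wrist',n)[:2]: print(n,round(d['p'],2),toworld(W,d['position']).round(3))
W=cap('side')
for d in arm.find_in('side','jar')[:2]: print(toworld(W,d['position']).round(3))
```

```text
[ 0.59813202 -0.08173748  0.05397746] [-2.92989287  0.12871478  9.4596989 ]
jar 0.92 [ 0.583 -0.088  0.045]
pad 0.89 [ 0.587 -0.093  0.008]
pad 0.57 [ 0.584 -0.087  0.046]
[0.523 0.434 0.035]
```

Request:
{"method": "send_rows", "body": {
  "increments": [
    {"dx": 0,"dy": 0,"dz": 0,"turn": 0,"fingers": -0.2},
    {"dx": 0,"dy": 0,"dz": 0,"turn": 0,"fingers": -0.2},
    {"dx": 0,"dy": 0,"dz": 0,"turn": 0,"fingers": -0.2},
    {"dx": 0,"dy": 0,"dz": 0,"turn": 0,"fingers": -0.2},
    {"dx": 0,"dy": 0,"dz": 0,"turn": 0,"fingers": -0.2},
    {"dx": 0,"dy": 0,"dz": 0,"turn": 0,"fingers": -0.2},
    {"dx": 0,"dy": 0,"dz": -0.2,"turn": 0,"fingers": -0.2},
    {"dx": 0,"dy": 0,"dz": -0.5,"turn": 0,"fingers": -0.2},
    {"dx": 0,"dy": 0,"dz": -0.8,"turn": 0,"fingers": -0.2},
    {"dx": 0,"dy": 0,"dz": -1,"turn": 0,"fingers": -0.2}
  ]
}}

```text
t: 43.35
eef_pos: [0.5721, -0.0894, 0.1305]
orientation: [-0.125, 0.978, 0.027, 0.164]
wrist_force: [-0.1, 0.3, -0.1]
gripper_width: 0.0508
grip_force: 0.0
```

```bash
python3 st.py
python3 - <<'E'
from h import *
A=[]
for c in ['wrist','side','scene']:
    W=cap(c)
    for n in ['jar','pad']:
      for d in arm.find_in(c,n)[:2]:
        w=toworld(W,d['position']); print(c,n,round(d['p'],2),w.round(3),proj(W,w).round())
    # amber pixels near bay
    im=W['color'].astype(int); m=(im[...,0]>im[...,2]+40)&(im[...,0]>60)
    u,v=proj(W,(.5985,-.0805,.035)).astype(int); y,x=np.where(m[max(v-40,0):v+40,max(u-40,0):u+40]); print(c,'exp',u,v,'amber',len(x),x.mean()+max(u-40,0) if len(x) else 0,y.mean()+max(v-40,0) if len(x) else 0, x.min(),x.max(),y.min(),y.max())
    cx=lambda z:proj(W,(.5985,-.0805,z)).round(1); print('axis px',cx(.008),cx(.058),cx(.072))
E
```

```text
{'t': 43.35, 'joint_pos': [-0.4134, 0.0173, 2.0012, 0.2791, 0.8832, -2.3895], 'eef_pos': [0.5721, -0.0894, 0.1305], 'wrist_force': [-0.0687, 0.3106, -0.1445]}
[[-0.915, -0.253, 0.315], [-0.235, 0.967, 0.094], [-0.329, 0.012, -0.944]]
tilt 0.32877312228496014 az 0.2907896841256653 xaz -2.890272904065343
wrist jar 0.55 [0.583 0.102 0.023] [544. 215.]
wrist jar 0.45 [ 0.512 -0.062  0.047] [397.  98.]
wrist pad 0.75 [ 0.588 -0.093  0.007] [311. 160.]
wrist exp 324 196 amber 2593 319.2684149633629 181.2684149633629 5 65 0 58
axis px [323.8 175.3] [325. 217.] [325.4 231.3]
side jar 0.63 [ 0.593 -0.063  0.044] [308. 217.]
side jar 0.57 [0.525 0.438 0.037] [183. 353.]
side pad 0.63 [0.371 0.268 0.037] [285. 341.]
side exp 310 215 amber 620 317.94193548387096 209.6467741935484 0 72 6 79
axis px [310.9 221.4] [310.6 209.5] [310.5 206. ]
scene jar 0.58 [ 0.611 -0.1    0.044] [323. 246.]
scene jar 0.39 [ 0.408 -0.296  0.05 ] [218. 261.]
scene exp 322 242 amber 496 309.4778225806452 262.3266129032258 12 47 40 79
axis px [322.6 250.1] [323.1 236.5] [323.3 232.5]
```

Run:
```python
from h import *
for c,us,vs in [('wrist',range(276,380,4),range(140,262,6)),('side',range(292,332,2),range(192,234,2)),('scene',range(304,344,2),range(222,264,2))]:
    W=cap(c); im=W['color'].astype(int); print(c)
    for v in vs:
        s=''
        for u in us:
            r,g,b=im[v,u]; s+= '#' if max(r,g,b)<50 else 'A' if r>b*1.9 else 'c' if r>b*1.25 else 'W' if min(r,g,b)>165 else 'w' if min(r,g,b)>125 else '.'
        print(v,s)
```

```text
wrist
140 wwwWWWWWWWWWWWWWwwwwWWWWWW
146 wwwWWWWWWWWWWWwwwwwwwwwwww
152 wWWWWWWWWWWWWWwwwwwwwwww..
158 wWWWWWW.ccccc.w...wwwwww..
164 wWwwwcccccAAAcccwwwwwww...
170 WWwwcccAAAAAAAAAc.wwwww..w
176 WWwccccAAAAAAAAAAcwwww...w
182 wwwccAAAAAAAAAAAAAwwww..WW
188 wwwcccAAAAAAAAAAAAwww...WW
194 wwwwcAAAAAAAAAAAAAwww..WWw
200 wwwwwAAAAAAAAAAAAAww..wWww
206 Wwww.AAAAc...cAAAAw...Wwww
212 ww...A.wwwwwwwwwwA...wwwww
218 www...wwwwwwwwwwwWc..wWWWW
224 wwww.www....wwwwWWw.wWWWWW
230 wwwwww......wwwwwww.wwwWWW
236 wwww.wwww...wwwwwwwWwwwwww
242 wwwwww.www....wwwwwwwwwwww
248 .wwWWWWWWwww...wwwwwwwwwww
254 w...........w.wwwWWww.....
260 www.w.wwwwwwwwwwwwwwwwwwww
side
192 wwwwwwwwww.##.##.w.w
194 wwwwwwwwww##.###WWW.
196 wwwwwwwwwww...#.WWA.
198 wwwwwwwwwWW###.AcAA.
200 wwwwwww.W.###.AAAAA.
202 wwwwwwwW..w##.AAAAA.
204 wwwwwwW...wwW.AAAAA.
206 wwwwWW..w....cAAAAA.
208 ...w..w.w..w..AAAAA.
210 www...WWWwWw.wAAAAA.
212 wW.w..cWWWWc..WWAAAW
214 w.....AAAAAAc.wwWwWW
216 w..w..AAAAAA..wwww.W
218 wW.w..AAAAAAAwWwww.W
220 ww.ww.AAAAAAAAWWW.WW
222 Ww...WAAAAAAAcWWWWWW
224 WW...wwWccAAAWWWWWWW
226 Www..wwWWWWc.WWWWWW.
228 wwwwwww.WWWWWwwWWW.w
230 wwwwWWWwww.wWWWWWW..
232 .ww.WWWW...wWWW.wWWW
scene
222 ..##................
224 w....wwWww..........
226 ...wwwwww...........
228 ....................
230 ....................
232 ....................
234 ....................
236 .....ww..www........
238 ....wWw...ww......w.
240 ...wWW..............
242 ..wWWw.Ac...cc.....w
244 .......AAAAAAA.ww..W
246 .w.w...AAAAAAc.w..wW
248 wW.....AAAAAAcw...wW
250 W.....cAAAAAAw....Ww
252 WcAc.cAAAAAA.w....w.
254 WAAAAAAc..c.w.......
256 WAAAAAAc...w........
258 wAAAAAAc..ww........
260 .AAAAAA..ww.........
262 .AAAAAA..w..........
```

Request:
{"method": "send_rows", "body": {
  "increments": [
    {"dx": 0.3,"dy": 0.1,"dz": -0.1,"turn": 0,"fingers": -0.2},
    {"dx": 0.7,"dy": 0.3,"dz": -0.1,"turn": 0,"fingers": -0.2},
    {"dx": 1,"dy": 0.4,"dz": -0.1,"turn": 0,"fingers": -0.2},
    {"dx": 1,"dy": 0.4,"dz": -0.1,"turn": 0,"fingers": -0.2},
    {"dx": 1,"dy": 0.4,"dz": -0.1,"turn": 0,"fingers": -0.2},
    {"dx": 1,"dy": 0.4,"dz": -0.1,"turn": 0,"fingers": -0.2},
    {"dx": 1,"dy": 0.4,"dz": -0.1,"turn": 0,"fingers": -0.2},
    {"dx": 1,"dy": 0.4,"dz": -0.1,"turn": 0,"fingers": -0.2},
    {"dx": 1,"dy": 0.4,"dz": -0.1,"turn": 0,"fingers": -0.2},
    {"dx": 1,"dy": 0.4,"dz": -0.1,"turn": 0,"fingers": -0.2}
  ]
}}

```text
t: 45.2
eef_pos: [0.488, -0.0774, 0.11]
orientation: [-0.125, 0.978, 0.028, 0.163]
wrist_force: [0.6, -0.6, 0.0]
gripper_width: 0.0514
grip_force: 0.0
```

```bash
python3 st.py
python3 - <<'E'
from h import *
o=arm.get_obs(); M=R.from_quat(o['orientation']).as_matrix(); 
W=cap('side')
for d in arm.find_in('side','keeper_knob')[:2]: print(d['p'],toworld(W,d['position']).round(3),proj(W,toworld(W,d['position'])))
print((np.array([.4424,-.069,.066])-o['eef_pos'])@M/.08)
H=np.array([.5587,-.032]); P=lambda a:np.array([*(H+.126*np.array([np.cos(a),np.sin(a)])),0])
a0,a1=-2.832,-1.656
for f in np.linspace(0,1.05,12): print(f.round(2),((P(a0+f*(a1-a0))-P(a0))@M/.08).round(3))
E
```

```text
{'t': 45.2, 'joint_pos': [-0.4713, -0.1676, 2.2174, 0.3014, 0.8705, -2.4651], 'eef_pos': [0.488, -0.0774, 0.11], 'wrist_force': [0.6038, -0.6147, 0.0355]}
[[-0.915, -0.253, 0.313], [-0.235, 0.967, 0.095], [-0.327, 0.014, -0.945]]
tilt 0.3269972101253211 az 0.2959124775726869 xaz -2.8905248663475303
0.93 [ 0.442 -0.067  0.046] [349.80973443 240.51821223]
0.37 [ 0.603 -0.201  0.053] [335.13454977 189.37724523]
[0.67675537 0.23867058 0.35187654]
0.0 [0. 0. 0.]
0.1 [-0.019 -0.176  0.004]
0.19 [-0.057 -0.348  0.014]
0.29 [-0.112 -0.515  0.031]
0.38 [-0.185 -0.674  0.054]
0.48 [-0.274 -0.824  0.083]
0.57 [-0.379 -0.962  0.117]
0.67 [-0.497 -1.088  0.156]
0.76 [-0.628 -1.198  0.2  ]
0.86 [-0.77  -1.292  0.247]
0.95 [-0.92  -1.369  0.298]
1.05 [-1.078 -1.428  0.352]
```

Request:
{"method": "send_rows", "body": {
  "increments": [
    {"dx": 0.3,"dy": 0.1,"dz": 0,"turn": 0.08,"fingers": -0.2},
    {"dx": 0.6,"dy": 0.2,"dz": 0.1,"turn": 0.08,"fingers": -0.2},
    {"dx": 0.68,"dy": 0.24,"dz": 0.25,"turn": 0.08,"fingers": -0.2},
    {"dx": 0.68,"dy": 0.24,"dz": 0.35,"turn": 0.08,"fingers": -0.2},
    {"dx": 0.68,"dy": 0.24,"dz": 0.35,"turn": 0.08,"fingers": -0.2},
    {"dx": 0.68,"dy": 0.24,"dz": 0.35,"turn": 0.08,"fingers": 1},
    {"dx": 0.68,"dy": 0.24,"dz": 0.35,"turn": 0.08,"fingers": 1},
    {"dx": 0.68,"dy": 0.24,"dz": 0.35,"turn": 0.08,"fingers": 1},
    {"dx": 0.68,"dy": 0.24,"dz": 0.35,"turn": 0.08,"fingers": 1},
    {"dx": 0.68,"dy": 0.24,"dz": 0.35,"turn": 0.08,"fingers": 1}
  ],
  "grip_force": 25
}}

```text
t: 46.55
eef_pos: [0.4427, -0.0693, 0.0666]
orientation: [-0.001, 0.986, 0.048, 0.159]
wrist_force: [1.2, -0.0, 0.8]
gripper_width: 0.0123
grip_force: 24.4
```

```bash
python3 st.py
python3 - <<'E'
from h import *
o=arm.get_obs(); M=R.from_quat(o['orientation']).as_matrix(); print(o['gripper_width'])
H=np.array([.5587,-.032]); P=lambda a:np.array([*(H+.126*np.array([np.cos(a),np.sin(a)])),0])
a0,a1=-2.832,-1.656
for f in np.linspace(0,1.0,11): print(f.round(2),((P(a0+f*(a1-a0))-P(a0))@M/.08).round(3))
E
```

```text
{'t': 46.55, 'joint_pos': [-0.5096, -0.2145, 2.3533, 0.3367, 0.7948, -2.2946], 'eef_pos': [0.4427, -0.0693, 0.0666], 'wrist_force': [1.25, -0.0144, 0.7684]}
[[-0.949, -0.017, 0.314], [0.013, 0.995, 0.095], [-0.314, 0.094, -0.945]]
tilt 0.3280580445575089 az 0.29232156020892003 xaz 3.127870574715661
0.012347363778501104
0.0 [0. 0. 0.]
0.1 [-0.066 -0.173  0.005]
0.2 [-0.15  -0.338  0.016]
0.3 [-0.251 -0.491  0.035]
0.4 [-0.369 -0.632  0.06 ]
0.5 [-0.502 -0.757  0.092]
0.6 [-0.647 -0.866  0.129]
0.7 [-0.802 -0.957  0.172]
0.8 [-0.966 -1.028  0.219]
0.9 [-1.137 -1.079  0.271]
1.0 [-1.311 -1.108  0.326]
```

Request:
{"method": "send_rows", "body": {
  "increments": [
    {"dx": -0.06,"dy": -0.16,"dz": 0.005,"turn": 0,"fingers": 1},
    {"dx": -0.15,"dy": -0.338,"dz": 0.016,"turn": 0,"fingers": 1},
    {"dx": -0.251,"dy": -0.491,"dz": 0.035,"turn": 0,"fingers": 1},
    {"dx": -0.369,"dy": -0.632,"dz": 0.06,"turn": 0,"fingers": 1},
    {"dx": -0.502,"dy": -0.757,"dz": 0.092,"turn": 0,"fingers": 1},
    {"dx": -0.647,"dy": -0.866,"dz": 0.129,"turn": 0,"fingers": 1},
    {"dx": -0.72,"dy": -0.912,"dz": 0.15,"turn": 0,"fingers": 1},
    {"dx": -0.802,"dy": -0.957,"dz": 0.172,"turn": 0,"fingers": 1},
    {"dx": -0.802,"dy": -0.957,"dz": 0.172,"turn": 0,"fingers": 1},
    {"dx": -0.802,"dy": -0.957,"dz": 0.172,"turn": 0,"fingers": 1}
  ]
}}

```text
t: 47.8
eef_pos: [0.5092, -0.1454, 0.0663]
orientation: [-0.001, 0.986, 0.048, 0.159]
wrist_force: [0.6, 1.5, 5.5]
gripper_width: 0.0123
grip_force: 25.1
```

Request:
{"method": "send_rows", "body": {
  "increments": [
    {"dx": -0.08,"dy": -0.036,"dz": 0.023,"turn": 0,"fingers": 1},
    {"dx": -0.164,"dy": -0.071,"dz": 0.047,"turn": 0,"fingers": 1},
    {"dx": -0.25,"dy": -0.097,"dz": 0.073,"turn": 0,"fingers": 1},
    {"dx": -0.335,"dy": -0.122,"dz": 0.099,"turn": 0,"fingers": 1},
    {"dx": -0.42,"dy": -0.137,"dz": 0.127,"turn": 0,"fingers": 1},
    {"dx": -0.509,"dy": -0.151,"dz": 0.154,"turn": 0,"fingers": 1},
    {"dx": -0.57,"dy": -0.158,"dz": 0.172,"turn": 0,"fingers": 1},
    {"dx": -0.59,"dy": -0.158,"dz": 0.18,"turn": 0,"fingers": 1},
    {"dx": -0.59,"dy": -0.158,"dz": 0.18,"turn": 0,"fingers": 1},
    {"dx": -0.59,"dy": -0.158,"dz": 0.18,"turn": 0,"fingers": 1}
  ]
}}

```text
t: 49.05
eef_pos: [0.556, -0.1566, 0.0655]
orientation: [-0.002, 0.987, 0.049, 0.156]
wrist_force: [-16.3, 2.3, 17.9]
gripper_width: 0.0125
grip_force: 29.0
```

Run:
```python
from h import *
o=arm.get_obs(); M=R.from_quat(o['orientation']).as_matrix(); g=np.array(o['eef_pos'])-np.array([.0035,.001,0]); H=np.array([.5587,-.032])
d=g[:2]-H; print(o['t'],o['eef_pos'],o['wrist_force'],o['gripper_width'],'r',np.hypot(*d),'theta',-(np.arctan2(d[1],d[0])+1.656), o['joint_pos'])
```

```text
49.05 [ 0.55595925 -0.15662618  0.0655424 ] [-16.32193153   2.26306216  17.88297915] 0.012524399753562822 r 0.12578109674866017 theta -0.035567334224211766 [-0.55176089  0.14057305  2.01178882  0.34679113  0.79979212 -2.34563277]
```

Request:
{"method": "send_rows", "body": {
  "increments": [
    {"dx": 0,"dy": 0,"dz": 0,"turn": 0,"fingers": -0.2},
    {"dx": 0,"dy": 0,"dz": 0,"turn": 0,"fingers": -0.2},
    {"dx": 0,"dy": 0,"dz": 0,"turn": 0,"fingers": -0.2},
    {"dx": 0,"dy": 0,"dz": 0,"turn": 0,"fingers": -0.2},
    {"dx": 0,"dy": 0,"dz": -0.15,"turn": 0,"fingers": -0.2},
    {"dx": 0,"dy": 0,"dz": -0.4,"turn": 0,"fingers": -0.2},
    {"dx": 0,"dy": 0,"dz": -0.7,"turn": 0,"fingers": -0.2},
    {"dx": 0,"dy": 0,"dz": -1,"turn": 0,"fingers": -0.2},
    {"dx": 0,"dy": 0,"dz": -1,"turn": 0,"fingers": -0.2},
    {"dx": 0,"dy": 0,"dz": -1,"turn": 0,"fingers": -0.2}
  ]
}}

```text
t: 50.3
eef_pos: [0.533, -0.1641, 0.1412]
orientation: [-0.001, 0.986, 0.048, 0.159]
wrist_force: [-0.2, 1.1, 0.4]
gripper_width: 0.0511
grip_force: 0.0
```

Run:
```python
from h import *
o=arm.get_obs(); print(o['t'],o['eef_pos'],o['wrist_force'],o['gripper_width'])
for c in ['wrist','side']:
    W=cap(c)
    for n in ['keeper_knob','jar']:
        for d in arm.find_in(c,n)[:2]: w=toworld(W,d['position']); print(c,n,round(d['p'],2),w.round(3),proj(W,w).round())
    print('knob top exp',proj(W,(.548,-.1574,.088)).round(),'base',proj(W,(.548,-.1574,.05)).round(),'jar axis',proj(W,(.5985,-.0805,.008)).round(),proj(W,(.5985,-.0805,.072)).round())
    if c=='wrist':
        im=W['color'].astype(int)
        for v in range(150,290,7): print(v,''.join('#' if max(im[v,u])<60 else 'A' if im[v,u,0]>im[v,u,2]*1.9 else 'w' if min(im[v,u])>125 else '.' for u in range(250,520,5)))
```

```text
50.3 [ 0.53300769 -0.16407293  0.14119022] [-0.17246079  1.06178026  0.35653095] 0.05108775561189647
wrist keeper_knob 0.78 [ 0.557 -0.154  0.05 ] [325. 197.]
wrist keeper_knob 0.47 [ 0.588 -0.094  0.046] [398. 222.]
wrist jar 0.61 [ 0.588 -0.09   0.047] [403. 222.]
knob top exp [326. 223.] base [320. 187.] jar axis [399. 202.] [422. 254.]
150 w.www.wwwwwwwwwwww.wwwww.www.wwwwwwwwwwwwwwwwww.......
157 ww..ww..wwwwwwwwwwwwwwwwwwwwwwwwwwwwwwwwwwwwwww.......
164 wwwwwwwwwwwwwwwwwwwwwwwwwwwwwwwwwwwwwwwww....ww.......
171 w.wwwwwwwwwwwwwwwwwwwwwwwwwwwwwww.w.ww..w.....wwww....
178 ...wwwwwwwwww.ww..w.www.wwwwwwwwwwwwww..ww.....wwww...
185 w...www.wwwww.#.wwwwwww.wwwww...wwwww...www.....w.....
192 wwwwwww.wwwww###wwwwww...w...wwwwwwwwwwwwwwww.wwww....
199 www.......www###wwwwwwwwwwwwwwwwwwwwwwwwwww..wwww.....
206 wwwwwwwwwwwww###.wwwwwwww.AAAAAAAAAw...wwww.....w.....
213 www.wwwwwwww.####AAAww.w..AAAAAAAAAA...www.wwwwww.....
220 AAAA.wwwwwwwA####AAAww.ww..AAAAAAAAA..wwwwwwwwwwwwwwww
227 AAAA.wwww...A.###AAA...wwwwA..AAAAAAA.wwwwwwwwwwww.www
234 AAAA.wwwwwww.AAAAAAAA..w....AA.wwwwwwwwwwwwwwwwww.ww..
241 AAAA....wwwwAAAAAAAAA..www..A.wwwwwwwwwwwwwwwww.....ww
248 AAAAww..wwwwAAAAwwwAAw.wwwww..ww.ww.w.wwww.....wwwwwww
255 A..#.w..wwwwwAwwwwwwwwwwww....w....wwww...wwwwwww.wwww
262 ...#wwwwwwwwww.wwwwwwwwwww#...wwwwwwwwwwwwww.wwwwwwwww
269 ..##w.www...ww.wwwwwwwwwww##..##.wwwwwwwwwwwwwwwwwwwww
276 ..##wwwwwwwwwwwwwwwwwwwwww##...##.wwwwwwwwwwwwwwwwwwww
283 .###wwwwwwwwwwwwwwwwwwwwww###...##wwww.wwwwwwwwwwwwwww
side keeper_knob 0.65 [ 0.562 -0.149  0.05 ] [335. 205.]
side jar 0.68 [ 0.595 -0.065  0.044] [308. 216.]
side jar 0.64 [0.525 0.432 0.034] [185. 352.]
knob top exp [341. 196.] base [340. 205.] jar axis [311. 221.] [310. 206.]
```

```bash
python3 -c "
from bench import arm
print(arm.hand_in())"
```

```text
the job is handed in; nothing more can be done
None
```

The amber jar is standing upright on the cork disc in the free bay, let go, and the keeper bar is shut with the gripper clear of everything. I handed the job in at about 50.5 s; the hand-in gave no verdict, and the last checks were the final camera readings.

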